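Shift the stop in the parts rack and stow the oil filter behind it

TASK

The oil filter stands on the wrong side of the steel stop plate in the notched parts rack: it belongs between the plate and the carton. Lift the stop plate out of its notches, shift it along, away from the carton, and drop it into the first pair of notches that leaves room for the filter beside the carton, setting the filter aside on the bench first if it is in the way; then stand the filter upright on the rack floor between plate and carton. Do not push the carton, jar, bottle or spray can about, and do not tip the filter over.

Things in the scene. Friction and masses are not known exactly. Their poses are not given: they have to be found in the camera images.
- rack: Grey sheet-metal parts rack fixed to the bench: open-topped trough 112 mm wide (its x), 400 mm long (its y). Origin: centre of its underside on the bench, z up. Floor 6 mm thick. Side walls 6 mm thick, 63 mm high, 100 mm clear between them, notched along the top. End plates 90 mm high at +y, 46 mm at -y.
- notches (a point): Midpoint between the two notch floors of the pair nearest the rack's +y end: rack x 0, y +130, z 38 mm; axes as the rack's. 10 facing pairs at rack y = +130, +100, +70, +40, +10, -20, ... -140 mm (30 mm apart). Notches 16 mm wide, open at the top, flat floor at z 38 mm; teeth between them 14 mm wide, sides straight to z 56, rounded tops at z 63 mm.
- stop: Loose steel stop plate, about 0.25 kg, across the trough, seated in the notch pair at rack y = +40 mm. Origin: middle of the underside of its ear bar (rack z 38 mm when seated); x along the bar, across the trough, z up. Ear bar 128 mm (x) by 12 mm (y), z 0 to 18 mm, its ends lie in the notches. Plate 88 mm wide, 5 mm thick, z -28 to +45 mm. Lifted 25 mm it is free of the teeth.
- tab (a point): Top centre of the stop plate's lifting tab, 84 mm above the stop's origin; axes as the stop's. Tab 40 mm wide (x), 12 mm thick (y), reaching 39 mm below this point to the plate.
- carton: Loose closed cardboard carton, 0.8 kg, on the rack floor on the +y side of the stop plate: 96 mm (x) by 90 mm (y) by 75 mm high, origin at the centre of its underside, axes parallel to the rack's. Its face at its own y = -45 mm looks to the stop plate. It stays where it is; how far along the rack it stands differs.
- filter: Loose oil filter: plain white-painted round canister, 64 mm diameter, 110 mm high, about 0.35 kg, with a steel rim at its foot and bevelled top (54 mm flat with a steel disc). Starts upright on the rack floor on the -y side of the stop plate, anywhere from close beside the plate to near the jar. Origin: centre of its underside; z up.
- jar: Bystander: small closed jar, 48 mm diameter, 60 mm high, loose on the rack floor near the -y end. Origin: centre of its underside.
- bottle: Bystander: tall closed bottle, 72 mm diameter, 190 mm high, loose on the bench. Origin: centre of its underside.
- spray: Bystander: plain metal spray can, 52 mm diameter, 170 mm high, loose on the bench. Origin: centre of its underside.
There are look-alikes about, which are no part of the job. Of the things that look like the stop, the largest one is meant.

How it is judged (in metres and radians):
On the way, in this order (a step that is already met when the one before it is completed fails the run):
1. the stop plate sits fully down in a pair of notches that leaves room for the filter beside the carton (z of stop in the frame of rack between 0.034 and 0.0425 m and x of stop in the frame of rack between -0.01 and 0.01 m and angle between the x axis of stop and the x axis of rack, either way round below 0.07 rad and angle between stop's own z axis and vertical below 0.15 rad and y of stop in the frame of carton between -0.162 and -0.113 m and linear speed of stop below 0.02 m/s), for 0.2 s.
2. the filter stands upright on the rack floor between carton and stop plate (z of filter in the frame of rack between 0.002 and 0.01 m and x of filter in the frame of rack between -0.022 and 0.022 m and y of filter in the frame of carton between -0.128 and -0.074 m and angle between filter's own z axis and vertical below 0.08 rad), for 0.2 s.
At the end, for the whole second after the job is handed in: Stop plate fully down in a facing notch pair (within 4 mm, square within 4 degrees), 62 to 111 mm clear between its bar and the carton (first fitting pair: 64 to 104); filter upright (4.5 degrees) on the rack floor between them; both at rest; nothing else shoved (all of step 1 and all of step 2 and linear speed of filter below 0.02 m/s); the robot touches nothing.
It fails at once if the carton in the rack is shoved or knocked (more than 15 mm) or tipped (distance of carton from where it was at the start of the episode above 0.015 m or angle between carton's own z axis and vertical above 0.3 rad).
It fails at once if the jar in the rack is shoved or knocked (more than 20 mm) or tipped (distance of jar from where it was at the start of the episode above 0.02 m or angle between jar's own z axis and vertical above 0.3 rad).
It fails at once if the tall bottle is shoved or knocked (more than 30 mm) or tipped (distance of bottle from where it was at the start of the episode above 0.03 m or angle between bottle's own z axis and vertical above 0.3 rad).
It fails at once if the spray can is shoved or knocked (more than 30 mm) or tipped (distance of spray from where it was at the start of the episode above 0.03 m or angle between spray's own z axis and vertical above 0.3 rad).
It fails at once if the filter is tipped over (more than about 35 degrees) (angle between filter's own z axis and vertical above 0.6 rad).
It also fails if it takes over 72 s, if anything falls off the work surface, if the arm or the gripper's body presses on something with over 40 N, if the wrist force passes 120 N, or if a joint passes its speed limit or range.

ROBOT

A 6-joint arm with a two-finger parallel gripper is mounted at the origin on the work surface. World frame = base frame: x ahead of the robot, y to its left, z up, the work surface at z = 0. Lengths are in mm, angles in rad, forces in N, time in s.
With the tool pointing down it reaches from about 400 to 925 mm from the base axis. Payload 12.5 kg.
Tool frame: the origin (TCP) lies midway between the tips of the shut fingers; the grasp point (between the pads) lies 19 mm behind it; z points along the fingers, y is the direction in which the jaws open and shut (so a half turn about z gives the same grasp; the last joint's range is limited). The gripper opens to 95 mm and grips with 3 to 60 N. Pads are 20 mm wide; open, the fingers measure 119 mm over their backs; the gripper's body (75 mm by 180 mm) begins 59 mm behind the grasp point.
Start: joints at [1.074, 0.491, 1.559, -0, 1.092, -0.106], TCP at [238.065, 577.903, 214.661] pointing down, gripper open.
Joint ranges: [-3.1, 3.1], [-0.84, 2.19], [0.05, 2.79], [-1.13, 4.28], [0.06, 2.93], [-2.69, 2.69]. Speed limits (rad/s): [2.22, 2.22, 2.79, 3.14, 3.14, 3.14].

INTERFACE

Orientations are given as [roll, pitch, yaw] about the fixed x, y, z axes, in that order (R = Rz(yaw) Ry(pitch) Rx(roll)).
In Python, from cell import env, eyes, job_done, boxes_of, regions_of gives the robot as it stands.
- The arm moves only by the tool send_rows, never from a script. Its argument "plan" is text: rows parted by semicolons, each of 5 numbers parted by spaces: the shift along the tool's x, y, z in mm, then the turn about the tool's z in rad, then the finger opening in mm, from 0 to 95.1. In form: x y z roll gripper; .... A call has 1 to 8 rows; each row shifts and turns the pose as measured when the row begins, along the tool's axes as they then stand; what a row does not reach is not made up. A row lasts 1/10 s, in which the tool goes at most 50 mm and 8.59 degrees, less where a joint would pass 70% of its speed; a pose out of reach is approached as far as the arm can. A call with a gripper value outside its range is refused whole. The fingers move at their own pace and stop on an object; the grip force is fixed at half the most. Time passes only in rows, so rows that do not move let the fingers close. It gives the time, the measured TCP pose, the force and the opening at its end, in the units of the state.
- env.state(): the state, without advancing time (a new reading comes with each control period).
- eyes.read_camera(name): name is "scene" or "top" or "wrist"; returns a dict with "image" (400x640x3 uint8, red, green, blue), "vertical_fov" (degrees; the focal length in pixels is half the picture's height over the tangent of half this angle, whatever the lens; pixels are square), "cx", "cy" (the principal point, pixels), "extrinsics" (4x4, takes a point from camera to world coordinates). Camera axes: x right, y up, looking along -z (the intrinsics and any distortion apply to the point x, -y, -z); pixel columns grow to the right and rows downward; lengths in mm; the calibration is good to about 2 mm. A picture is of the moment at which its call begins. There is no depth.
- job_done(): hands the job in, once; it reports no verdict.
Trained networks look in a picture, given as the dict that the camera call returned (one of the last four; its "shot" number tells which), for a name from the list of things; names that differ only in an ending like _2 or _b are one class to them, and where a whole thing is asked for, a point or a joint stands for the part that bears it (a point fixed in the world has none). Each returns a list of dicts, best first, with "confidence" (0 to 1); they miss things now and then, are a little off and sometimes report something else, mostly with a low value. They report only what shows in the picture. A call takes as long as a camera call. They do not tell look-alikes from the thing itself.
- boxes_of(target, picture): "bbox" ([left, top, width, height] in pixels, round what is visible of it).
- regions_of(target, picture): "pixels" (400x640 bool, what is visible of it) and "bbox" ([left, top, width, height] in pixels, round what is visible of it).
The state is a dict: "t": time; "joints": joint angles; "qvel": joint speeds; "tau": joint torques, N m; "eef_pos": TCP position; "tcp_rot": TCP orientation; "ft_force": force on the tool from outside, world axes, zero at the start; "moment": the same for the moment, N m; "opening": opening from 0.0 (shut) to 1.0 (fully open).
Only numpy, scipy, OpenCV 4.12 (cv2) and the standard library are available. Lean on these libraries where they do the work, as an engineer would, in place of code of your own. Each camera call takes 0.05 s, during which the arm holds its last target.

## Working session

There is one attempt and no reset: what is moved stays moved. The work goes in short steps, Python scripts to look and compute and a tool call to move; the robot and the scene stay as the last step left them, time stands still between calls to the robot, and variables do not carry over. Pictures are saved under pics/ and viewed, and the job is handed in when it is done.

Besides the shell and the picture viewer there is one more tool, called after "Call:" by a JSON object that holds its "method" and its "body", one argument or row to a line. send_rows: Moves the arm, as the interface text tells. Its arguments: {"type":"object","properties":{"plan":{"type":"string"}},"required":["plan"]}

```bash
ls; mkdir -p pics; python3 - <<'E'
from cell import env,eyes,boxes_of
import cv2,numpy as np
print(env.state())
for n in ["scene","top","wrist"]:
    p=eyes.read_camera(n)
    cv2.imwrite(f"pics/{n}0.png",p["image"][:,:,::-1])
    print(n,p["vertical_fov"],p["cx"],p["cy"],np.round(p["extrinsics"],4).tolist(),[k for k in p])
    for t in ["rack","stop","tab","carton","filter","jar","bottle","spray"]:
        print(t,[(np.round(b["bbox"]).tolist(),round(b["confidence"],2)) for b in boxes_of(t,p)])
E
```

```text
pics
{'t': 0.0, 'joints': array([ 1.07441555e+00,  4.91585684e-01,  1.55949447e+00, -1.50103628e-05,
        1.09171143e+00, -1.05562012e-01]), 'qvel': array([-0.00017626,  0.00017106,  0.00019772,  0.00078605,  0.00054963,
        0.00056674]), 'tau': array([-4.26566512e-04, -6.12640572e+01, -2.58187419e+01,  6.92199077e-02,
        4.81659151e-02, -1.29475206e-04]), 'eef_pos': array([237.92233924, 577.65146927, 214.03002176]), 'tcp_rot': array([-3.14039899e+00, -1.13088940e-04,  2.75078075e+00]), 'ft_force': array([ 0.90412322, -0.04389996, -0.79965606]), 'moment': array([-0.00687122,  0.04563384, -0.01489495]), 'opening': 1.0006925761754877}
scene 54.73381805650278 317.0234139616163 193.50928884646157 [[-0.5362, -0.5537, 0.6371, 1162.8971], [0.844, -0.3637, 0.3942, 323.0343], [0.0135, 0.7491, 0.6624, 682.3237], [0.0, 0.0, 0.0, 1.0]] ['image', 'vertical_fov', 'cx', 'cy', 'extrinsics', 'shot']
rack [([278.0, 172.0, 172.0, 130.0], 0.57)]
stop [([256.0, 247.0, 46.0, 32.0], 0.79), ([331.0, 272.0, 24.0, 39.0], 0.77), ([351.0, 204.0, 34.0, 46.0], 0.72)]
tab [([262.0, 255.0, 39.0, 26.0], 
[... 730 characters left out ...]
], 0.58)]
tab [([262.0, 175.0, 13.0, 56.0], 0.86), ([313.0, 111.0, 29.0, 33.0], 0.79), ([258.0, 117.0, 11.0, 38.0], 0.58)]
carton [([212.0, 171.0, 53.0, 56.0], 0.79)]
filter [([294.0, 190.0, 34.0, 33.0], 0.89), ([264.0, 177.0, 12.0, 52.0], 0.41), ([355.0, 209.0, 21.0, 25.0], 0.19)]
jar [([354.0, 210.0, 23.0, 25.0], 0.98)]
bottle [([426.0, 258.0, 46.0, 38.0], 0.7)]
spray []
wrist 60.266495462307276 322.4263246490696 200.64726351513016 [[0.3813, -0.8906, -0.2479, 168.5011], [0.9245, 0.3675, 0.1013, 606.3461], [0.0009, -0.2678, 0.9635, 385.3312], [0.0, 0.0, 0.0, 1.0]] ['image', 'vertical_fov', 'cx', 'cy', 'extrinsics', 'shot']
rack []
stop []
tab []
carton []
filter []
jar []
bottle []
spray []
```

View pics/scene0.png

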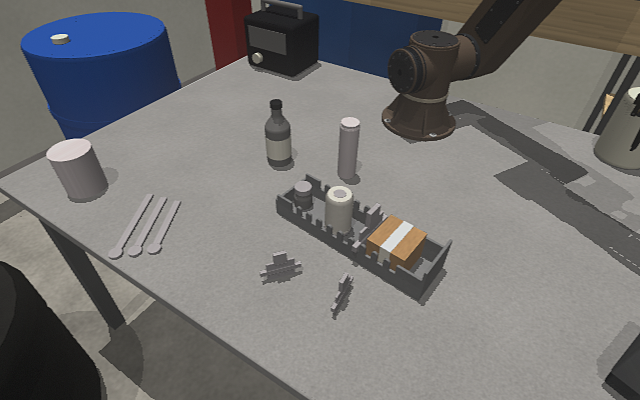

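View pics/top0.png

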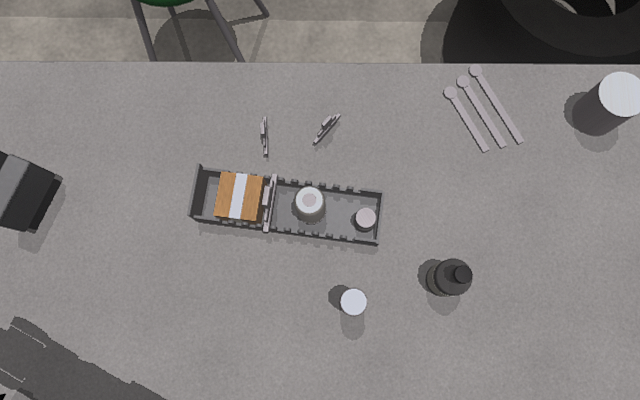

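```bash
python3 - <<'E'
import cv2
a=cv2.imread("pics/top0.png")[100:310,170:490]; cv2.imwrite("pics/top0c.png",cv2.resize(a,None,fx=2.5,fy=2.5,interpolation=cv2.INTER_CUBIC))
a=cv2.imread("pics/scene0.png")[90:330,230:490]; cv2.imwrite("pics/scene0c.png",cv2.resize(a,None,fx=2.5,fy=2.5,interpolation=cv2.INTER_CUBIC))
E
```

```text
(no output)
```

View pics/top0c.png

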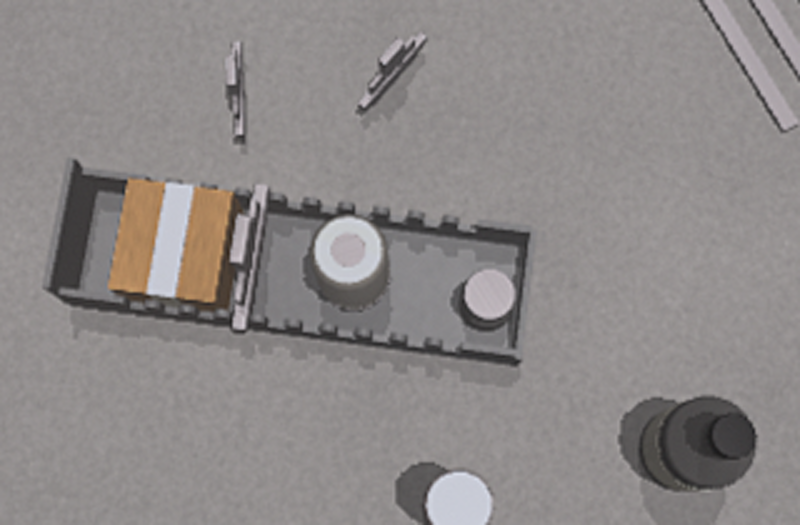

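View pics/scene0c.png

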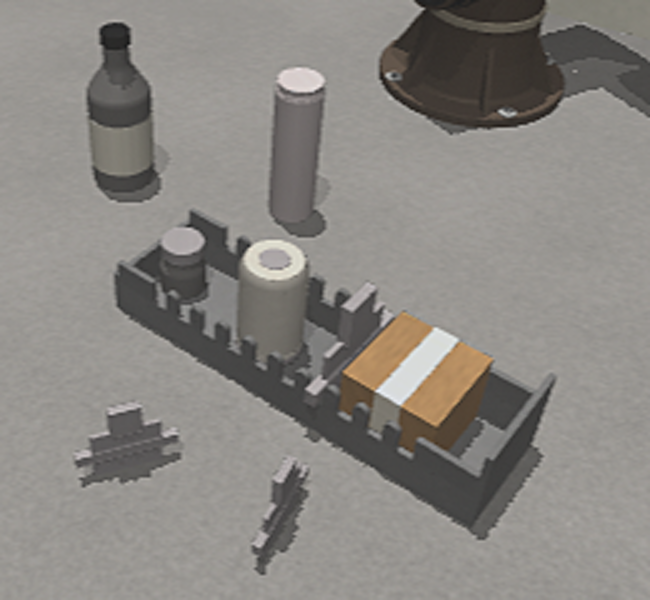

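The top view shows three stop-like plates: one in the rack (~268,203), and two on the bench at (264,136) and (327,128). The plate in the rack's notches is the largest and the only one across the trough, so that is the one meant. I'll fit the rack pose next.

```bash
cat > h.py <<'E'
import numpy as np, cv2
from scipy.optimize import least_squares
def fpx(p): return 200/np.tan(np.radians(p["vertical_fov"]/2))
def proj(p,P):
    P=np.atleast_2d(P).astype(float); E=np.array(p["extrinsics"]); c=(P-E[:3,3])@E[:3,:3]
    f=fpx(p); return np.c_[p["cx"]+f*c[:,0]/-c[:,2], p["cy"]-f*c[:,1]/-c[:,2]]
def ray(p,u,v,z):
    E=np.array(p["extrinsics"]);f=fpx(p)
    d=E[:3,:3]@np.array([(u-p["cx"])/f,-(v-p["cy"])/f,-1]);o=E[:3,3]
    return o+d*(z-o[2])/d[2]
def R(y): return np.array([[np.cos(y),-np.sin(y),0],[np.sin(y),np.cos(y),0],[0,0,1]])
def w(pose,P): # pose x,y,yaw
    return np.atleast_2d(P)@R(pose[2]).T+np.array([pose[0],pose[1],0])
def cyl(x,y,r,z,n=40):
    a=np.linspace(0,2*np.pi,n);return np.c_[x+r*np.cos(a),y+r*np.sin(a),np.full(n,z)]
def poly(img,p,P,s,off,col,closed=True):
    q=((proj(p,P)-off+0.5)*s).astype(np.int32)
    cv2.polylines(img,[q],closed,col,1,cv2.LINE_AA)
def box(x0,x1,y0,y1,z): return np.array([[x0,y0,z],[x1,y0,z],[x1,y1,z],[x0,y1,z]],float)
E
python3 - <<'E'
from h import *
from cell import eyes,regions_of
import pickle
t=eyes.read_camera("top"); s=eyes.read_camera("scene")
pickle.dump((t,s),open("ts0.pkl","wb"))
c=lambda u,v:(170+u/2.5,100+v/2.5)
# rack corners
P=np.array([[56,200,90],[-56,200,90],[56,-200,46],[-56,-200,46]])
U=np.array([c(75,160),c(50,292),c(530,233),c(518,362)])
r=least_squares(lambda q:(proj(t,w(q,P))-U).ravel(),[550,50,0])
print("rack",r.x,r.fun)
for n,p in (("top",t),("scene",s)):
  for tg in ["stop","carton","filter","jar","bottle","spray"]:
    for d in regions_of(tg,p)[:3]:
        m=d["pixels"];v,u=np.nonzero(m);print(n,tg,round(d["confidence"],2),m.sum(),round(u.mean(),1),round(v.mean(),1),np.round(d["bbox"]))
E
```

```text
rack [ 5.91931063e+02  7.04967985e+01 -1.24749273e-01] [-2.50192982 -0.0462987  -2.67879321 -0.72870777  3.29787664  0.33888707
  2.01693647  0.06655994]
top stop 0.78 210 264.0 134.9 [263. 118.   7.  37.]
top stop 0.58 530 268.9 201.2 [263. 175.  13.  55.]
top stop 0.58 298 325.8 127.3 [315. 118.  29.  23.]
top carton 0.66 2160 239.5 197.5 [213. 173.  54.  52.]
top filter 0.77 982 309.6 204.8 [293. 188.  34.  36.]
top jar 0.93 408 364.4 219.8 [354. 209.  24.  26.]
top bottle 0.66 1442 448.6 278.2 [424. 258.  49.  38.]
scene stop 0.94 675 280.3 266.2 [255. 247.  47.  33.]
scene stop 0.67 583 370.4 224.9 [355. 204.  30.  50.]
scene stop 0.6 404 342.4 290.4 [327. 273.  28.  41.]
scene carton 0.77 2119 397.1 243.2 [370. 216.  61.  57.]
scene filter 0.92 1224 339.6 209.0 [325. 188.  31.  47.]
scene jar 0.71 477 303.5 193.6 [297. 180.  15.  27.]
scene bottle 0.68 1358 278.2 136.4 [264.  98.  27.  69.]
scene spray 0.88 1166 348.3 147.2 [337. 117.  25.  62.]
scene spray 0.55 5372 363.2 240.9 [274. 175. 179. 125.]
```

```bash
cat > ov.py <<'E'
from h import *
def overlay(p,rack,fn,crop,s,extra=()):
    x0,y0,x1,y1=crop
    im=cv2.resize(p["image"][y0:y1,x0:x1,::-1].copy(),None,fx=s,fy=s,interpolation=cv2.INTER_CUBIC)
    off=np.array([x0,y0])
    L=[(box(-56,56,-200,200,0),(0,255,255)),(box(-56,56,194,200,90),(0,255,0)),(box(-56,56,-200,-194,46),(0,255,0)),
       (box(-64,64,34,46,56),(0,0,255)),(box(-20,20,34,46,122),(0,0,255)),(box(-50,50,-194,194,6),(255,0,255))]
    for k in range(10):
        y=130-30*k
        for sx in (-56,50): L.append((box(sx,sx+6,y-8,y+8,38),(255,128,0)))
    for P,c in L: poly(im,p,w(rack,P),s,off,c)
    for P,c in extra: poly(im,p,P,s,off,c)
    cv2.imwrite(fn,im)
E
python3 - <<'E'
from ov import *
import pickle
t,s=pickle.load(open("ts0.pkl","rb"))
q=[591.9,70.5,-.1247]
overlay(t,q,"pics/o1.png",(180,150,400,260),3.6)
overlay(s,q,"pics/o2.png",(260,150,470,320),3.6)
E
```

```text
(no output)
```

View pics/o1.png

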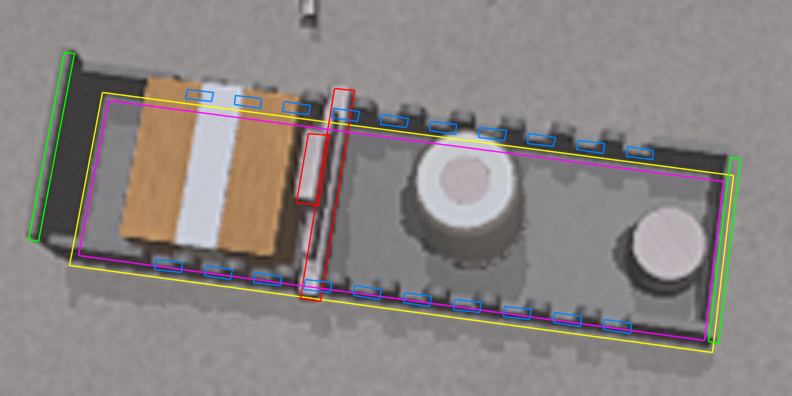

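View pics/o2.png

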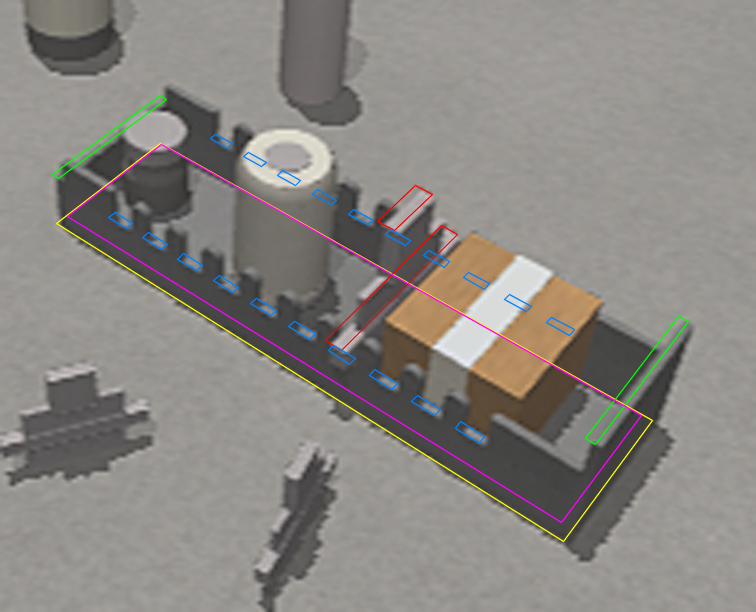

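```bash
python3 - <<'E'
from ov import *
import pickle
t,s=pickle.load(open("ts0.pkl","rb"))
for i,(x0,y0,x1,y1) in enumerate([(185,155,290,240),(285,165,390,250)]):
    im=cv2.resize(t["image"][y0:y1,x0:x1,::-1],None,fx=7,fy=7,interpolation=cv2.INTER_CUBIC)
    im=cv2.convertScaleAbs(im,alpha=1.5)
    for k in range(0,x1-x0,10): cv2.putText(im,str(x0+k),(k*7,8),0,.3,(0,255,255)); cv2.line(im,(k*7+3,10),(k*7+3,16),(0,255,255))
    for k in range(0,y1-y0,10): cv2.putText(im,str(y0+k),(0,k*7+6),0,.3,(0,255,255)); 
    cv2.imwrite(f"pics/z{i}.png",im)
E
```

```text
(no output)
```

View pics/z0.png

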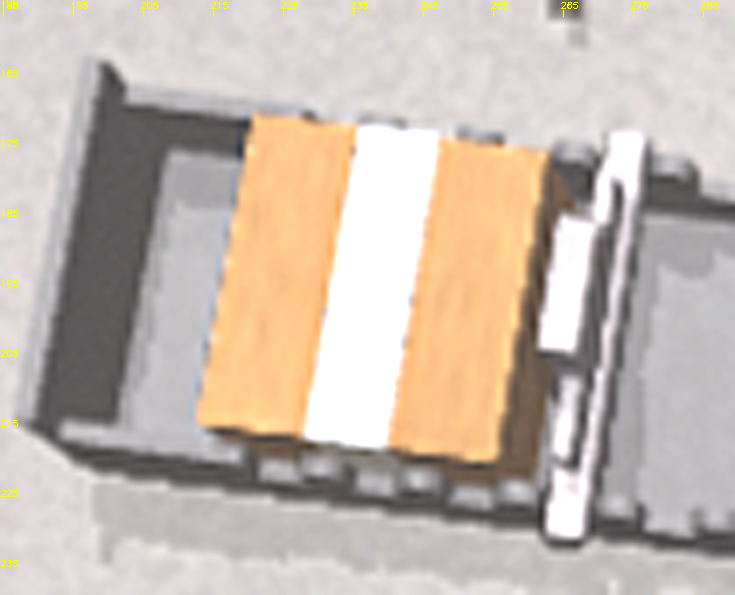

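View pics/z1.png

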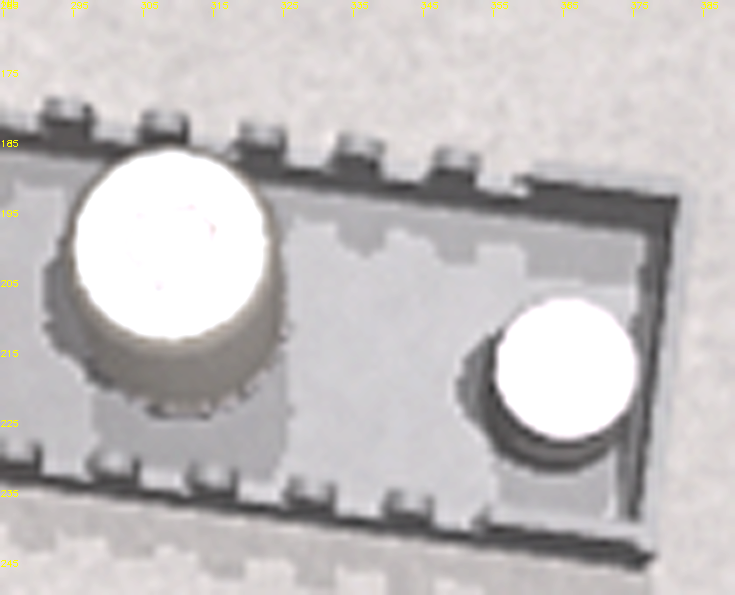

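```bash
python3 - <<'E'
from ov import *
import pickle
t,s=pickle.load(open("ts0.pkl","rb"))
def proj2(p,P,k,k1=0):
    q=proj(p,P)-[p["cx"],p["cy"]]; r2=(q**2).sum(1,keepdims=True)/fpx(p)**2
    return q*k*(1+k1*r2)+[p["cx"],p["cy"]]
P=[[56,200,90],[-56,200,90],[56,-200,46],[-56,-200,46]]+[[53,y,63] for y in (-5,-35,-65,-95,-125)]
U=[(199.3,163.9),(188.6,216.1),(382.1,192.1),(378.6,240.9),(294.7,179.7),(308.6,181.6),(322.6,183.3),(336.1,185),(350,186.8)]
# tab top corners
P+= [[20,46,122],[-20,46,122],[20,34,122],[-20,34,122]]
U+= [(185+567/7,155+212/7),(185+540/7,155+348/7),(185+598/7,155+220/7),(185+578/7,155+352/7)]
P=np.array(P,float);U=np.array(U)-0.4
for f in (lambda q:(proj(t,w(q,P))-U).ravel(), lambda q:(proj2(t,w(q,P),q[3])-U).ravel(),lambda q:(proj2(t,w(q,P),q[3],q[4])-U).ravel(),lambda q:(proj2(t,w(q,P),1,q[4])-U).ravel()):
    r=least_squares(f,[590,70,-.12,1,0],x_scale=[1,1,.01,.01,.1]);print(r.x,2*r.cost);print(np.round(r.fun.reshape(-1,2),1).tolist())
E
```

```text
[ 5.95556603e+02  7.15985592e+01 -1.13034634e-01  1.00000000e+00
  0.00000000e+00] 21.575463398395076
[[-2.3, -0.2], [-1.2, -0.2], [2.9, -0.9], [0.9, 1.6], [-0.1, 0.2], [-0.1, -0.1], [-0.1, -0.1], [0.4, -0.1], [0.5, -0.3], [-1.1, 0.0], [-0.2, -0.0], [0.4, -0.4], [0.3, 0.1]]
[ 5.96012860e+02  7.28838710e+01 -1.13181571e-01  9.83192391e-01
  0.00000000e+00] 7.451619080215251
[[-0.7, 0.3], [0.6, -0.6], [1.4, -0.8], [-0.5, 0.8], [-0.1, 0.4], [-0.3, 0.2], [-0.6, 0.1], [-0.4, 0.0], [-0.5, -0.1], [-0.6, 0.2], [0.3, -0.2], [0.7, -0.3], [0.7, -0.1]]
[ 5.96027308e+02  7.28826953e+01 -1.13138852e-01  9.82411189e-01
  1.51949277e-02] 7.436380010623084
[[-0.7, 0.3], [0.5, -0.6], [1.3, -0.8], [-0.6, 0.8], [-0.1, 0.4], [-0.3, 0.2], [-0.6, 0.1], [-0.4, 0.1], [-0.5, -0.1], [-0.6, 0.2], [0.3, -0.2], [0.8, -0.2], [0.7, -0.1]]
[ 5.95652515e+02  7.24482942e+01 -1.13714213e-01  1.00027377e+00
 -2.10039750e-01] 12.584431903849957
[[-0.6, 0.4], [0.8, -0.5], [2.3, -0.8], [0.3, 1.5], [-0.4, 0.2], [-0.4, -0.1], [-0.5, -0.1], [-0.0, -0.1], [0.1, -0.2], [-1.3, 0.1], [-0.4, -0.1], [0.2, -0.4], [0.1, 0.1]]
```

```bash
cat >> h.py <<'E'
RK=[596.0,72.7,-0.113]
def ray2(p,u,v,z,k=.983): return ray(p,p["cx"]+(u-p["cx"])/k,p["cy"]+(v-p["cy"])/k,z)
def inr(P,rk=RK):
    P=np.atleast_2d(P)-np.array([rk[0],rk[1],0]); return P@R(rk[2])
E
python3 - <<'E'
from h import *
import pickle
t,s=pickle.load(open("ts0.pkl","rb"))
for n,u,v,z in [("c",262.9,175.7,81),("c",256,220.3,81),("c",220.6,171,81),("c",213.2,215.3,81),("filt",309,199.6,116),("jar",285+567/7-.4,165+368/7-.4,66),("spray",353,301,170),("bottle",462,276,190)]:
    for k in (.983,1): 
        P=ray2(t,u,v,z,k);print(n,np.round(P),np.round(inr(P),1))
E
```

```text
c [652. 128.  81.] [[49.2 60.8 81. ]]
c [651. 125.  81.] [[48.3 58.2 81. ]]
c [555. 138.  81.] [[-48.2  60.6  81. ]]
c [555. 136.  81.] [[-47.4  58.1  81. ]]
c [661. 219.  81.] [[ 48.4 152.5  81. ]]
c [660. 215.  81.] [[ 47.6 148.4  81. ]]
c [565. 229.  81.] [[-48.8 151.9  81. ]]
c [565. 225.  81.] [[-48.  147.8  81. ]]
filt [593.  26. 116.] [[  2.2 -46.7 116. ]]
filt [593.  25. 116.] [[  2.  -47.4 116. ]]
jar [567. -93.  66.] [[ -10.6 -167.5   66. ]]
jar [567. -91.  66.] [[ -10.4 -166.1   66. ]]
spray [390. -62. 170.] [[-189.6 -157.3  170. ]]
spray [393. -61. 170.] [[-186.8 -156.2  170. ]]
bottle [ 437. -260.  190.] [[-120.6 -348.9  190. ]]
bottle [ 439. -256.  190.] [[-119.  -344.7  190. ]]
```

```bash
cat > go.py <<'E'
import sys,numpy as np
from cell import env
# usage: go.py x y z yaw [step]
x,y,z,yaw=map(float,sys.argv[1:5]); st=float(sys.argv[5]) if len(sys.argv)>5 else 45
s=env.state(); p=s["eef_pos"]; r,pt,cy=s["tcp_rot"]
print("now",np.round(p,1),np.round(s["tcp_rot"],3),"t",round(s["t"],2),"F",np.round(s["ft_force"],1),"op",round(s["opening"],3),"j",np.round(s["joints"],2))
d=np.array([x,y,z])-p; dy=(yaw-cy+np.pi)%(2*np.pi)-np.pi
n=int(max(np.ceil(np.linalg.norm(d)/st),np.ceil(abs(dy)/.145),1))
rows=[]
for i in range(n):
    a=cy+dy*i/n; c,s_=np.cos(a),np.sin(a); e=d/n
    rows.append("%.1f %.1f %.1f %.3f"%(c*e[0]+s_*e[1], s_*e[0]-c*e[1], -e[2], -dy/n))
print(n); print("; ".join(rows))
E
python3 go.py 593 26 214 1.458
```

```text
now [238.  577.9 214.7] [3.141 0.    2.751] t 2.05 F [ 0.2 -0.2 -0.4] op 1.0 j [ 1.07  0.49  1.56 -0.    1.09 -0.11]
15
-35.9 -25.0 0.0 0.086; -37.9 -21.8 0.0 0.086; -39.7 -18.5 0.0 0.086; -41.1 -15.0 0.0 0.086; -42.2 -11.4 0.0 0.086; -43.1 -7.7 0.0 0.086; -43.6 -4.0 0.0 0.086; -43.7 -0.2 0.0 0.086; -43.6 3.5 0.0 0.086; -43.1 7.3 0.0 0.086; -42.4 11.0 0.0 0.086; -41.2 14.6 0.0 0.086; -39.8 18.1 0.0 0.086; -38.1 21.4 0.0 0.086; -36.2 24.6 0.0 0.086
```

Call:
{"method": "send_rows", "body": {
  "plan": "-36 -25 0 0.086 95; -38 -22 0 0.086 95; -40 -18 0 0.086 95; -41 -15 0 0.086 95; -42 -11 0 0.086 95; -43 -8 0 0.086 95; -44 -4 0 0.086 95; -44 0 0 0.086 95"
}}

```text
t: 2.85
eef_pos: [429.7, 275.6, 214.4]
tcp_rot: [3.139, -0.001, 2.045]
ft_force: [1.2, 0.1, 0.2]
opening: 1.002
```

```bash
python3 go.py 593 26 214 1.458
```

```text
now [429.7 275.6 214.4] [ 3.139e+00 -1.000e-03  2.045e+00] t 2.85 F [1.2 0.1 0.2] op 1.002 j [ 0.44  0.33  1.84  0.    0.97 -0.04]
7
-42.4 4.5 0.1 0.084; -41.9 8.0 0.1 0.084; -41.0 11.5 0.1 0.084; -39.9 14.9 0.1 0.084; -38.5 18.2 0.1 0.084; -36.9 21.3 0.1 0.084; -35.0 24.3 0.1 0.084
```

Call:
{"method": "send_rows", "body": {
  "plan": "-42 5 0 0.084 95; -42 8 0 0.084 95; -41 12 0 0.084 95; -40 15 0 0.084 95; -38 18 0 0.084 95; -37 21 0 0.084 95; -35 24 0 0.084 95"
}}

```text
t: 3.55
eef_pos: [595.8, 12.9, 215.6]
tcp_rot: [3.137, -0.004, 1.431]
ft_force: [0.5, -0.1, -0.1]
opening: 1.001
```

```bash
python3 - <<'E'
from ov import *
from cell import eyes,env
import pickle
p=eyes.read_camera("wrist"); pickle.dump(p,open("w1.pkl","wb"))
print(env.state()["eef_pos"],env.state()["tcp_rot"])
ex=[(cyl(593,26,27,116),(0,0,255)),(cyl(593,26,32,6),(0,0,255))]
overlay(p,RK,"pics/w1.png",(0,0,640,400),1.25,ex)
cv2.imwrite("pics/w1r.png",p["image"][:,:,::-1])
t=eyes.read_camera("top"); cv2.imwrite("pics/t1.png",t["image"][:,:,::-1]); pickle.dump(t,open("t1.pkl","wb"))
print(proj(t,env.state()["eef_pos"]))
E
```

```text
[598.78792331   8.0964735  215.40273249] [ 3.13529595e+00 -2.27143950e-03  1.42314774e+00]
[[314.48380321 185.71869556]]
```

View pics/w1.png

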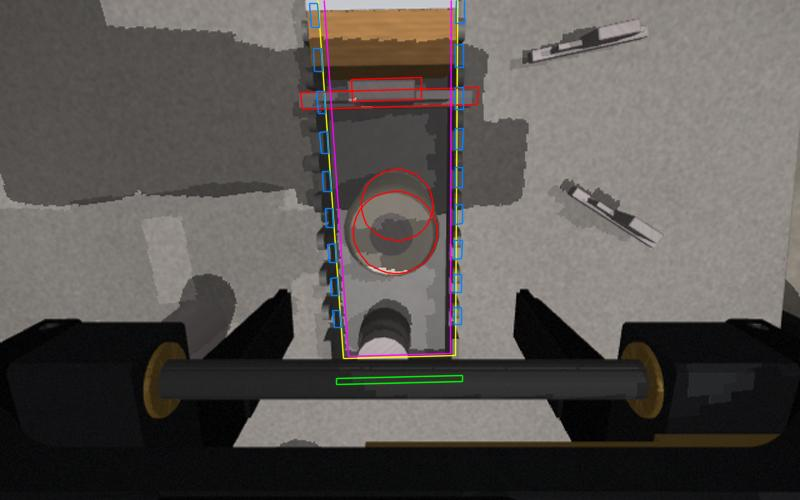

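View pics/t1.png

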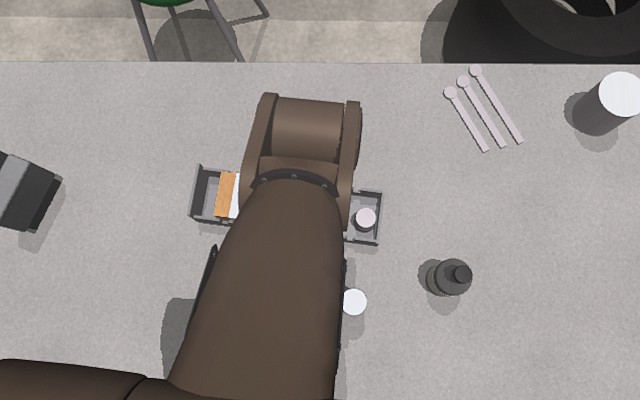

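```bash
python3 - <<'E'
from ov import *
from cell import eyes,env
import pickle
p=eyes.read_camera("wrist"); pickle.dump(p,open("w1.pkl","wb"))
s=env.state();print(s["eef_pos"],s["tcp_rot"],s["qvel"].round(3)); print(np.round(p["extrinsics"],3))
ex=[(cyl(593,26,27,116),(0,0,255)),(cyl(593,26,32,6),(0,255,0))]
overlay(p,RK,"pics/w1.png",(0,0,640,400),1.25,ex)
im=p["image"][0:300,230:400,::-1]; im=cv2.convertScaleAbs(im,alpha=1.8); cv2.imwrite("pics/w1r.png",cv2.resize(im,None,fx=2,fy=2,interpolation=cv2.INTER_CUBIC))
E
```

```text
[595.80013223  12.57279851 215.04382181] [ 3.13775609 -0.00339147  1.43132061] [ 0.049 -0.025  0.04   0.008 -0.    -0.006]
[[ 9.90000e-01  1.39000e-01  3.30000e-02  6.07108e+02]
 [-1.43000e-01  9.54000e-01  2.62000e-01  8.45970e+01]
 [ 5.00000e-03 -2.64000e-01  9.64000e-01  3.86021e+02]
 [ 0.00000e+00  0.00000e+00  0.00000e+00  1.00000e+00]]
```

View pics/w1.png

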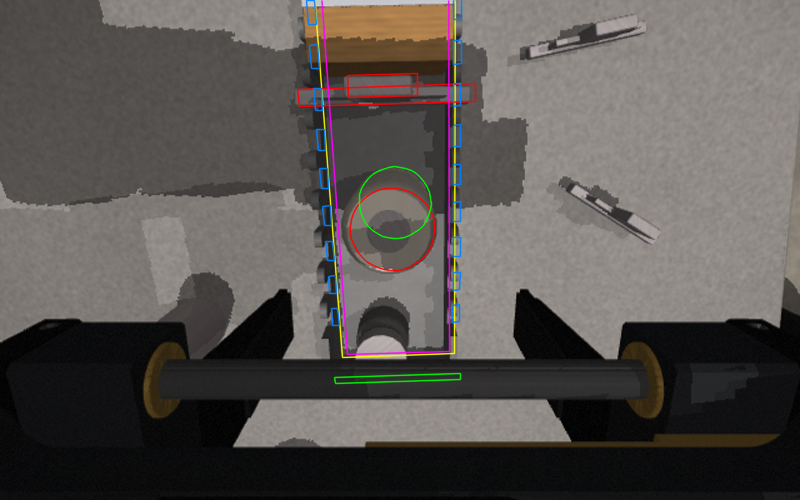

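View pics/w1r.png

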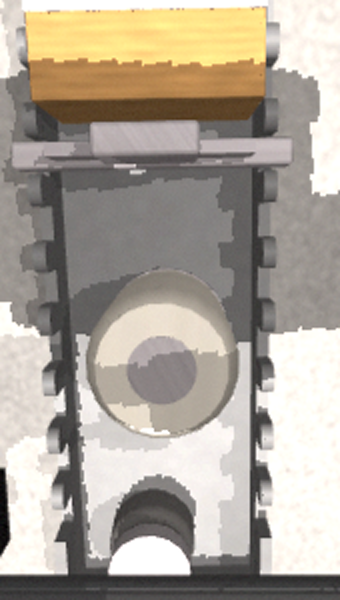

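```bash
sed -i 's/RK=\[596.0/RK=[594.8/' h.py; python3 go.py 591.7 26 135 1.458 25
```

```text
now [595.8  12.6 215. ] [ 3.138e+00 -3.000e-03  1.431e+00] t 3.7 F [-0.2  0.3  0.2] op 1.0 j [-0.09  0.45  1.64  0.    1.06  0.05]
4
3.2 -1.5 20.0 -0.007; 3.2 -1.5 20.0 -0.007; 3.2 -1.4 20.0 -0.007; 3.2 -1.4 20.0 -0.007
```

Call:
{"method": "send_rows", "body": {
  "plan": "3.2 -1.5 20 -0.007 95; 3.2 -1.5 20 -0.007 95; 3.2 -1.4 20 -0.007 95; 3.2 -1.4 20 -0.007 95; 0 0 0 0 95"
}}

```text
t: 4.2
eef_pos: [589.9, 30.3, 133.7]
tcp_rot: [3.137, -0.004, 1.467]
ft_force: [-1.0, 0.4, 0.7]
opening: 0.998
```

```bash
python3 go.py 591.7 26 73 1.458 16; python3 - <<'E'
from h import *
from cell import eyes
p=eyes.read_camera("wrist"); im=p["image"][:,:,::-1];cv2.imwrite("pics/w2.png",im)
E
```

```text
now [589.9  30.3 133.7] [ 3.137 -0.004  1.467] t 4.2 F [-1.   0.4  0.7] op 0.998 j [-0.06  0.53  1.73  0.    0.87  0.04]
4
-1.0 0.6 15.2 0.002; -1.0 0.6 15.2 0.002; -1.0 0.6 15.2 0.002; -1.0 0.6 15.2 0.002
```

View pics/w2.png

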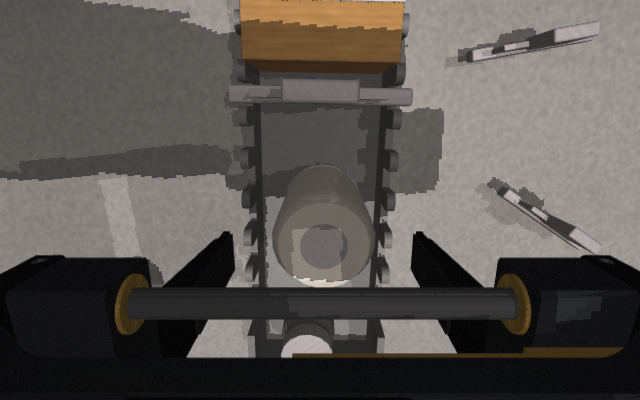

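The filter (disc at ~323,245) is centred between the fingers at 233 and 413, so I'm descending.

Call:
{"method": "send_rows", "body": {
  "plan": "-1 0.6 15 0 95; -1 0.6 15 0 95; -1 0.6 15 0 95; -1 0.6 14 0 95; 0 0 0 0 95"
}}

```text
t: 4.75
eef_pos: [595.6, 28.0, 80.9]
tcp_rot: [3.126, -0.005, 1.47]
ft_force: [0.5, 0.3, -0.0]
opening: 1.002
```

```bash
python3 go.py 591.7 26 73 1.458 16
```

```text
now [595.6  28.   80.9] [ 3.126 -0.005  1.47 ] t 4.75 F [ 0.5  0.3 -0. ] op 1.002 j [-0.07  0.61  1.77  0.01  0.75  0.03]
1
-2.3 -3.6 7.9 0.012
```

Call:
{"method": "send_rows", "body": {
  "plan": "-2 -3.6 8 0 95; 0 0 0 0 95"
}}

```text
t: 4.95
eef_pos: [592.1, 26.4, 73.6]
tcp_rot: [3.125, -0.005, 1.471]
ft_force: [-0.3, 0.5, -0.1]
opening: 0.998
```

```bash
python3 go.py 591.7 26 73 1.458 16
```

```text
now [592.1  26.4  73.6] [ 3.125 -0.005  1.471] t 4.95 F [-0.3  0.5 -0.1] op 0.998 j [-0.07  0.61  1.78  0.01  0.73  0.03]
1
-0.5 -0.4 0.6 0.013
```

Call:
{"method": "send_rows", "body": {
  "plan": "0 0 0 0 50; 0 0 0 0 50; 0 0 0 0 50; 0 0 0 0 50; 0 0 0 0 50; 0 0 0 0 50; 0 0 0 0 50"
}}

```text
t: 5.65
eef_pos: [592.3, 26.5, 75.1]
tcp_rot: [3.123, -0.005, 1.471]
ft_force: [0.1, 0.5, 0.1]
opening: 0.67
```

Call:
{"method": "send_rows", "body": {
  "plan": "0 0 -10 0 50; 0 0 -12 0 50; 0 0 -15 0 50; 0 0 -15 0 50; 0 0 -15 0 50; 0 0 -15 0 50; 0 0 -15 0 50; 0 0 0 0 50"
}}

```text
t: 6.45
eef_pos: [589.9, 26.2, 180.4]
tcp_rot: [3.123, -0.005, 1.47]
ft_force: [-0.4, -0.1, -4.5]
opening: 0.674
```

```bash
python3 go.py 455 92 165 1.458 25;python3 - <<'E'
from h import *
from cell import eyes
p=eyes.read_camera("wrist"); im=p["image"][:,:,::-1];cv2.imwrite("pics/w3.png",im)
p=eyes.read_camera("scene"); im=p["image"][90:330,230:490,::-1];cv2.imwrite("pics/s3.png",cv2.resize(im,None,fx=2.5,fy=2.5,interpolation=cv2.INTER_CUBIC))
E
```

```text
now [589.9  26.2 180.4] [ 3.123 -0.005  1.47 ] t 6.45 F [-0.4 -0.1 -4.5] op 0.674 j [-0.07  0.47  1.7   0.01  0.95  0.03]
7
7.4 -20.1 2.2 0.002; 7.4 -20.1 2.2 0.002; 7.4 -20.1 2.2 0.002; 7.3 -20.2 2.2 0.002; 7.3 -20.2 2.2 0.002; 7.2 -20.2 2.2 0.002; 7.2 -20.2 2.2 0.002
```

View pics/w3.png

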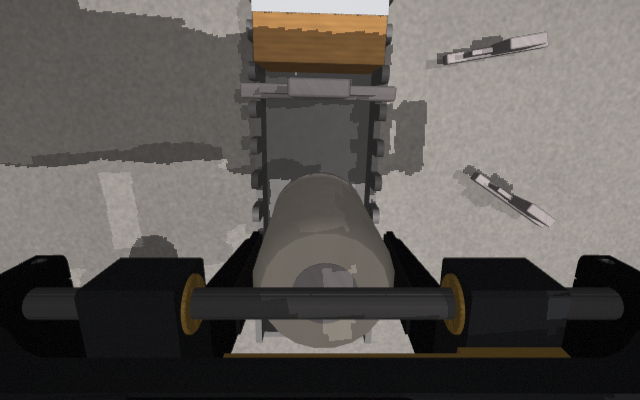

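View pics/s3.png

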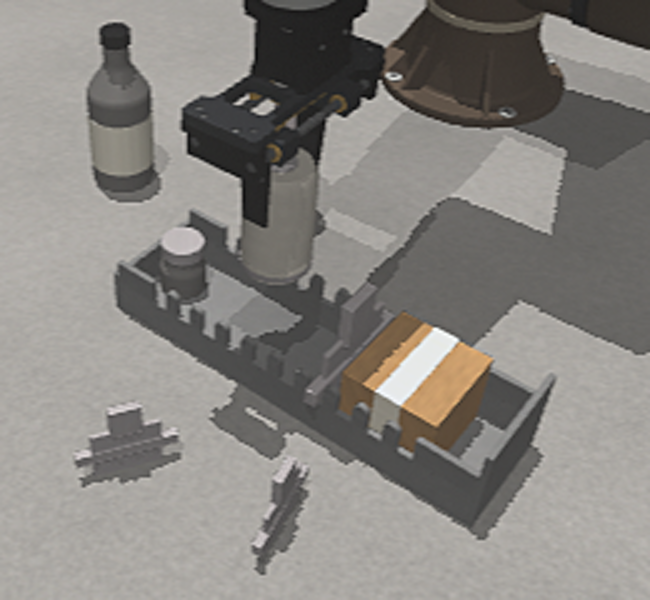

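The filter is lifted and upright (the wrist view shows it between the fingers, force −4.5 N). Moving it to the free bench on the robot's side.

Call:
{"method": "send_rows", "body": {
  "plan": "7 -20 0 0 50; 7 -20 0 0 50; 7 -20 0 0 50; 7 -20 0 0 50; 7 -20 0 0 50; 7 -20 0 0 50; 7 -20 0 0 50; 0 0 0 0 50"
}}

```text
t: 7.35
eef_pos: [446.0, 90.6, 170.0]
tcp_rot: [3.138, -0.003, 1.469]
ft_force: [0.1, 0.5, -4.5]
opening: 0.669
```

```bash
python3 go.py 455 92 76 1.458 14
```

```text
now [446.   90.6 170. ] [ 3.138e+00 -3.000e-03  1.469e+00] t 7.35 F [ 0.1  0.5 -4.5] op 0.669 j [0.05 0.31 2.02 0.   0.81 0.15]
7
0.3 1.3 13.4 0.002; 0.3 1.3 13.4 0.002; 0.3 1.3 13.4 0.002; 0.3 1.3 13.4 0.002; 0.3 1.3 13.4 0.002; 0.3 1.3 13.4 0.002; 0.3 1.3 13.4 0.002
```

Call:
{"method": "send_rows", "body": {
  "plan": "0 1 14 0 50; 0 1 14 0 50; 0 1 14 0 50; 0 1 14 0 50; 0 1 14 0 50; 0 1 12 0 50; 0 0 8 0 50; 0 0 0 0 50"
}}

```text
t: 8.15
eef_pos: [454.7, 89.3, 73.8]
tcp_rot: [3.139, -0.003, 1.469]
ft_force: [0.2, 0.7, -3.1]
opening: 0.671
```

Call:
{"method": "send_rows", "body": {
  "plan": "0 0 2 0 50; 0 0 2 0 50; 0 0 0 0 50"
}}

```text
t: 8.45
eef_pos: [455.4, 89.2, 70.1]
tcp_rot: [3.138, -0.003, 1.469]
ft_force: [-0.1, -0.1, -4.3]
opening: 0.669
```

Call:
{"method": "send_rows", "body": {
  "plan": "0 0 1.5 0 50; 0 0 0 0 50"
}}

```text
t: 8.65
eef_pos: [455.6, 89.3, 69.6]
tcp_rot: [3.136, -0.003, 1.469]
ft_force: [-1.3, 0.1, -4.5]
opening: 0.671
```

Call:
{"method": "send_rows", "body": {
  "plan": "0 0 1.5 0 50; 0 0 1 0 50; 0 0 0 0 50"
}}

```text
t: 8.95
eef_pos: [455.3, 89.4, 69.1]
tcp_rot: [3.135, -0.003, 1.47]
ft_force: [-0.7, 0.7, -4.6]
opening: 0.672
```

Call:
{"method": "send_rows", "body": {
  "plan": "0 0 3 0 50; 0 0 0 0 50; 0 0 0 0 50"
}}

```text
t: 9.25
eef_pos: [453.7, 89.6, 67.5]
tcp_rot: [3.137, -0.003, 1.47]
ft_force: [0.1, 0.1, -3.6]
opening: 0.67
```

Call:
{"method": "send_rows", "body": {
  "plan": "0 0 2.5 0 50; 0 0 0 0 50; 0 0 0 0 50"
}}

```text
t: 9.55
eef_pos: [454.4, 89.6, 66.4]
tcp_rot: [3.135, -0.004, 1.47]
ft_force: [-0.2, -0.1, -4.5]
opening: 0.67
```

Call:
{"method": "send_rows", "body": {
  "plan": "0 0 2.5 0 50; 0 0 0 0 50; 0 0 0 0 50"
}}

```text
t: 9.85
eef_pos: [454.8, 89.7, 65.0]
tcp_rot: [3.133, -0.004, 1.47]
ft_force: [-0.3, -0.0, -3.9]
opening: 0.669
```

```bash
python3 - <<'E'
from h import *
from cell import eyes
p=eyes.read_camera("scene"); im=p["image"][100:300,250:500,::-1];cv2.imwrite("pics/s4.png",cv2.resize(im,None,fx=3,fy=3,interpolation=cv2.INTER_CUBIC))
E
```

```text
(no output)
```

View pics/s4.png

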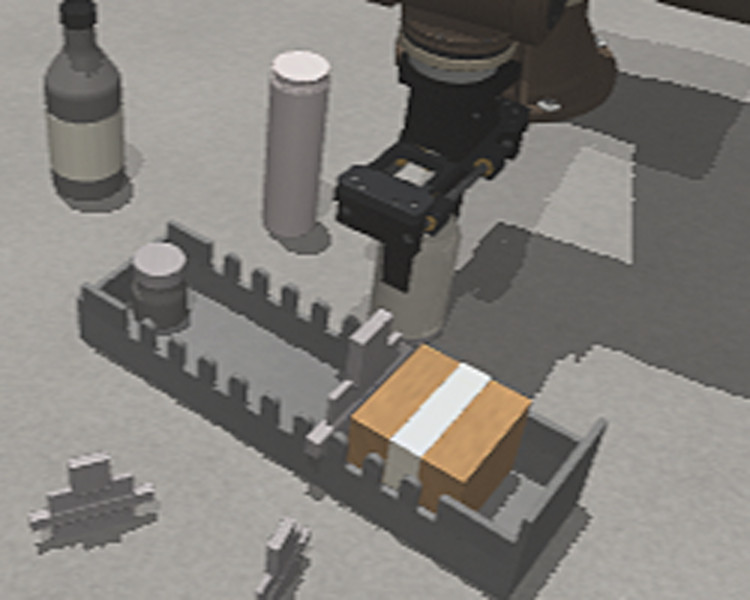

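Call:
{"method": "send_rows", "body": {
  "plan": "0 0 3 0 50; 0 0 0 0 50; 0 0 0 0 50"
}}

```text
t: 10.2
eef_pos: [455.0, 89.8, 63.3]
tcp_rot: [3.133, -0.004, 1.47]
ft_force: [0.6, -0.3, -3.8]
opening: 0.671
```

Call:
{"method": "send_rows", "body": {
  "plan": "0 0 3 0 50; 0 0 0 0 50; 0 0 0 0 50"
}}

```text
t: 10.5
eef_pos: [455.2, 89.8, 61.4]
tcp_rot: [3.132, -0.004, 1.47]
ft_force: [0.1, -0.4, -1.9]
opening: 0.672
```

Call:
{"method": "send_rows", "body": {
  "plan": "0 0 2 0 50; 0 0 0 0 50; 0 0 0 0 50"
}}

```text
t: 10.8
eef_pos: [455.5, 89.9, 60.5]
tcp_rot: [3.131, -0.004, 1.47]
ft_force: [0.6, -0.6, 0.9]
opening: 0.673
```

Call:
{"method": "send_rows", "body": {
  "plan": "0 0 0 0 80; 0 0 0 0 95; 0 0 0 0 95; 0 0 0 0 95; 0 0 0 0 95"
}}

```text
t: 11.3
eef_pos: [456.0, 89.8, 59.9]
tcp_rot: [3.131, -0.004, 1.47]
ft_force: [-0.6, 0.7, 0.5]
opening: 0.989
```

Call:
{"method": "send_rows", "body": {
  "plan": "0 0 -10 0 95; 0 0 -20 0 95; 0 0 -25 0 95; 0 0 -30 0 95; 0 0 -30 0 95; 0 0 -20 0 95; 0 0 0 0 95"
}}

```text
t: 12.0
eef_pos: [453.7, 89.4, 203.6]
tcp_rot: [3.131, -0.004, 1.47]
ft_force: [-0.0, -0.1, 0.0]
opening: 0.999
```

```bash
python3 - <<'E'
from h import *
from cell import eyes
p=eyes.read_camera("scene"); im=p["image"][100:300,250:500,::-1];cv2.imwrite("pics/s5.png",cv2.resize(im,None,fx=3,fy=3,interpolation=cv2.INTER_CUBIC))
p=eyes.read_camera("wrist"); cv2.imwrite("pics/w5.png",p["image"][:,:,::-1])
x=w(RK,[[0,40,122]]);print(x)
E
python3 go.py 599.3 112.4 200 3.0286
```

```text
[[599.31038683 112.44489163 122.        ]]
now [452.8  89.3 201.2] [ 3.135 -0.004  1.47 ] t 12.1 F [ 0.8  0.2 -1. ] op 1.001 j [0.05 0.27 1.97 0.   0.9  0.15]
11
3.4 13.0 0.1 -0.142; 1.6 13.4 0.1 -0.142; -0.3 13.5 0.1 -0.142; -2.2 13.3 0.1 -0.142; -4.1 12.8 0.1 -0.142; -5.9 12.1 0.1 -0.142; -7.5 11.2 0.1 -0.142; -9.0 10.0 0.1 -0.142; -10.4 8.6 0.1 -0.142; -11.5 7.1 0.1 -0.142; -12.4 5.4 0.1 -0.142
```

View pics/s5.png

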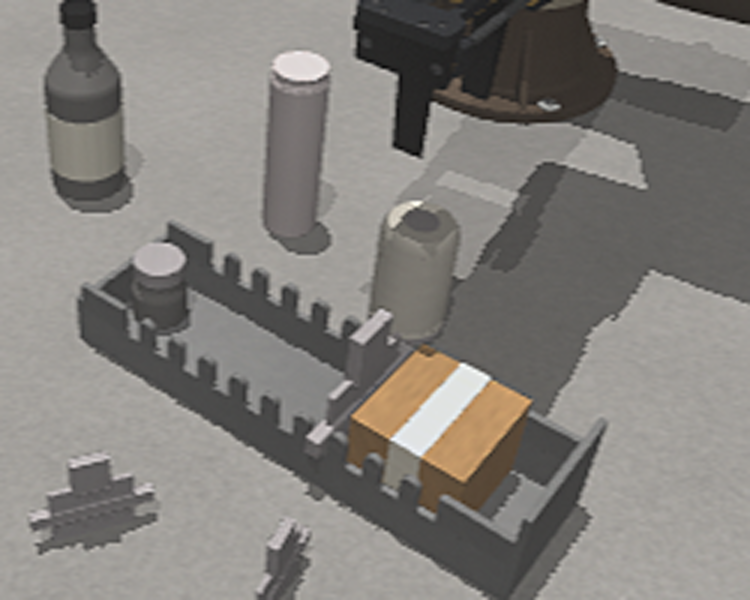

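View pics/w5.png

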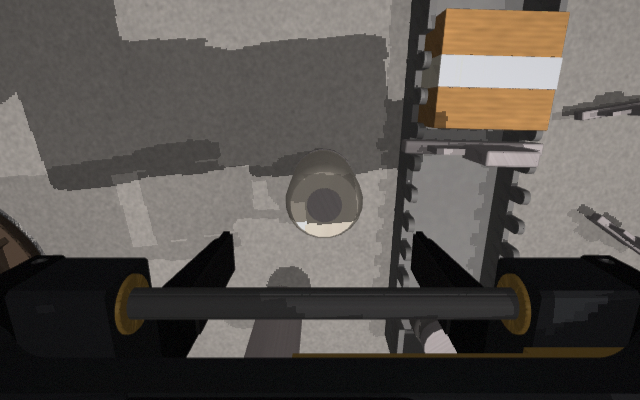

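The filter stands upright on the bench (~415,270 in the crop). Next is the tab.

Call:
{"method": "send_rows", "body": {
  "plan": "3.4 13 0 -0.142 50; 1.6 13.4 0 -0.142 50; 0 13.5 0 -0.142 50; -2 13.3 0 -0.142 50; -4 13 0 -0.142 50; -6 12 0 -0.142 50; -7.5 11 0 -0.142 50; -9 10 0 -0.142 50"
}}

```text
t: 12.9
eef_pos: [556.9, 108.5, 190.7]
tcp_rot: [-3.138, -0.011, 2.648]
ft_force: [0.5, 0.1, 0.0]
opening: 0.525
```

```bash
python3 go.py 599.3 112.4 200 3.0286
```

```text
now [556.9 108.5 190.7] [-3.138 -0.011  2.648] t 12.9 F [0.5 0.1 0. ] op 0.525 j [ 0.07  0.44  1.72  0.    0.99 -1.  ]
3
-11.8 7.8 -3.1 -0.127; -12.7 6.3 -3.1 -0.127; -13.4 4.6 -3.1 -0.127
```

Call:
{"method": "send_rows", "body": {
  "plan": "-12 8 0 -0.127 50; -13 6 0 -0.127 50; -13 5 0 -0.12 50; 0 0 0 0 50"
}}

```text
t: 13.3
eef_pos: [599.7, 112.9, 182.8]
tcp_rot: [-3.14, -0.022, 3.041]
ft_force: [0.6, 0.1, 1.6]
opening: 0.525
```

```bash
python3 go.py 599.3 112.4 190 3.0286;  python3 - <<'E'
from ov import *
from cell import eyes,env
p=eyes.read_camera("wrist")
overlay(p,RK,"pics/w6.png",(0,0,640,400),1.25)
E
```

```text
now [599.7 112.9 182.8] [-3.14  -0.022  3.041] t 13.3 F [0.6 0.1 1.6] op 0.525 j [ 0.08  0.51  1.62  0.    1.03 -1.39]
1
0.3 -0.6 -7.2 0.012
```

View pics/w6.png

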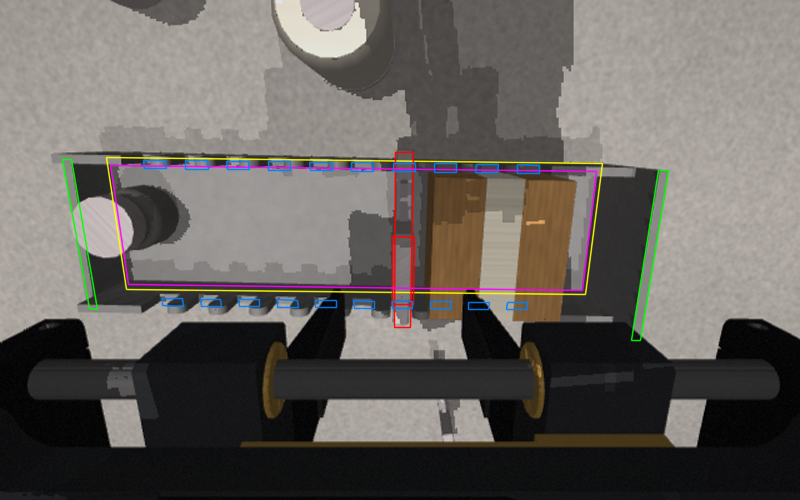

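Call:
{"method": "send_rows", "body": {
  "plan": "0 -0.5 15 0.012 50; 0 0 18 0 50; 0 0 18 0 50; 0 0 18 0 50; 0 0 12 0 50; 0 0 0 0 50"
}}

```text
t: 13.95
eef_pos: [590.8, 111.9, 95.8]
tcp_rot: [-3.138, -0.03, 3.003]
ft_force: [0.1, -0.7, 0.1]
opening: 0.525
```

```bash
python3 go.py 599.3 112.4 92 3.0286;  python3 - <<'E'
from ov import *
from cell import eyes,env
p=eyes.read_camera("wrist");cv2.imwrite("pics/w7.png",p["image"][:,:,::-1])
p=eyes.read_camera("scene"); im=p["image"][130:300,280:490,::-1];cv2.imwrite("pics/s7.png",cv2.resize(im,None,fx=3.5,fy=3.5,interpolation=cv2.INTER_CUBIC))
E
```

```text
now [590.8 111.9  95.8] [-3.138 -0.03   3.003] t 13.95 F [ 0.1 -0.7  0.1] op 0.525 j [ 0.08  0.61  1.71  0.    0.85 -1.36]
1
-8.4 1.6 3.8 -0.026
```

View pics/w7.png

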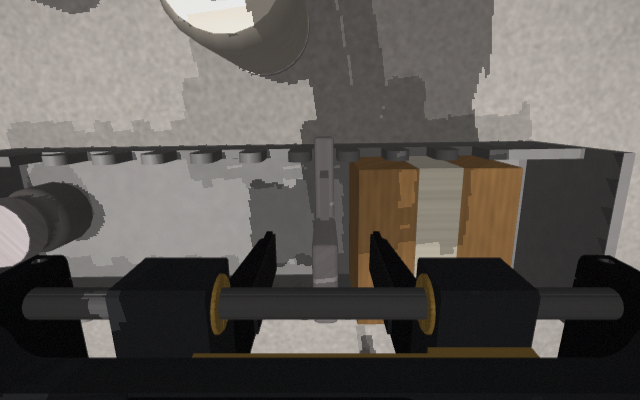

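View pics/s7.png

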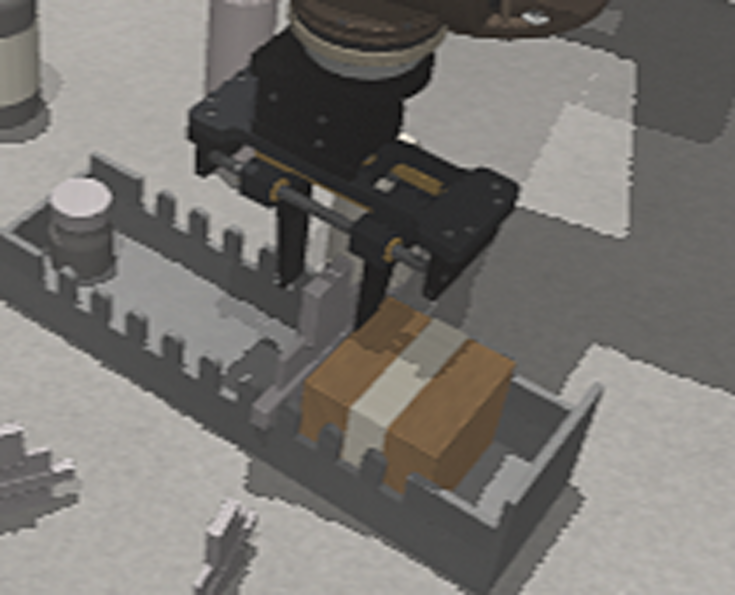

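Call:
{"method": "send_rows", "body": {
  "plan": "-8.4 0.5 2 -0.025 50; 0 0 0 0 50; 0 0 0 0 50"
}}

```text
t: 14.35
eef_pos: [601.9, 111.4, 97.3]
tcp_rot: [-3.14, -0.024, 3.03]
ft_force: [-0.6, 0.2, 0.6]
opening: 0.525
```

```bash
python3 go.py 599.3 112.4 92 3.0286
```

```text
now [601.9 111.4  97.3] [-3.14  -0.024  3.03 ] t 14.35 F [-0.6  0.2  0.6] op 0.525 j [ 0.07  0.61  1.69  0.    0.86 -1.39]
1
2.7 0.7 5.3 0.001
```

Call:
{"method": "send_rows", "body": {
  "plan": "2 0.7 5 0 50; 0 0 0 0 50; 0 0 0 0 50"
}}

```text
t: 14.65
eef_pos: [599.9, 112.4, 92.5]
tcp_rot: [-3.14, -0.023, 3.029]
ft_force: [0.9, -0.5, 0.6]
opening: 0.525
```

Call:
{"method": "send_rows", "body": {
  "plan": "0 0 0 0 5; 0 0 0 0 5; 0 0 0 0 5; 0 0 0 0 5; 0 0 0 0 5; 0 0 0 0 5; 0 0 0 0 5"
}}

```text
t: 15.35
eef_pos: [599.8, 112.5, 92.6]
tcp_rot: [-3.14, -0.023, 3.029]
ft_force: [-0.7, 0.0, -0.4]
opening: 0.126
```

```bash
python3 go.py 599.3 112.4 92 3.0286
```

```text
now [599.8 112.5  92.6] [-3.14  -0.023  3.029] t 15.35 F [-0.7  0.  -0.4] op 0.126 j [ 0.08  0.62  1.7   0.    0.85 -1.38]
1
0.5 -0.1 0.6 0.001
```

Call:
{"method": "send_rows", "body": {
  "plan": "0 0 -6 0 5; 0 0 -8 0 5; 0 0 -8 0 5; 0 0 -8 0 5; 0 0 -8 0 5; 0 0 0 0 5; 0 0 0 0 5"
}}

```text
t: 16.05
eef_pos: [600.6, 112.4, 134.5]
tcp_rot: [-3.14, -0.022, 3.029]
ft_force: [0.2, 0.3, -2.6]
opening: 0.125
```

```bash
python3 go.py 593.0 52.9 132 3.0286 14; python3 - <<'E'
from ov import *
from cell import eyes,env
p=eyes.read_camera("wrist");cv2.imwrite("pics/w8.png",p["image"][:,:,::-1])
p=eyes.read_camera("scene"); im=p["image"][130:300,280:490,::-1];cv2.imwrite("pics/s8.png",cv2.resize(im,None,fx=3.5,fy=3.5,interpolation=cv2.INTER_CUBIC))
E
```

```text
now [600.6 112.4 134.5] [-3.14  -0.022  3.029] t 16.05 F [ 0.2  0.3 -2.6] op 0.125 j [ 0.08  0.57  1.66  0.    0.93 -1.38]
5
0.2 -12.0 0.5 0.000; 0.2 -12.0 0.5 0.000; 0.2 -12.0 0.5 0.000; 0.2 -12.0 0.5 0.000; 0.2 -12.0 0.5 0.000
```

View pics/s8.png

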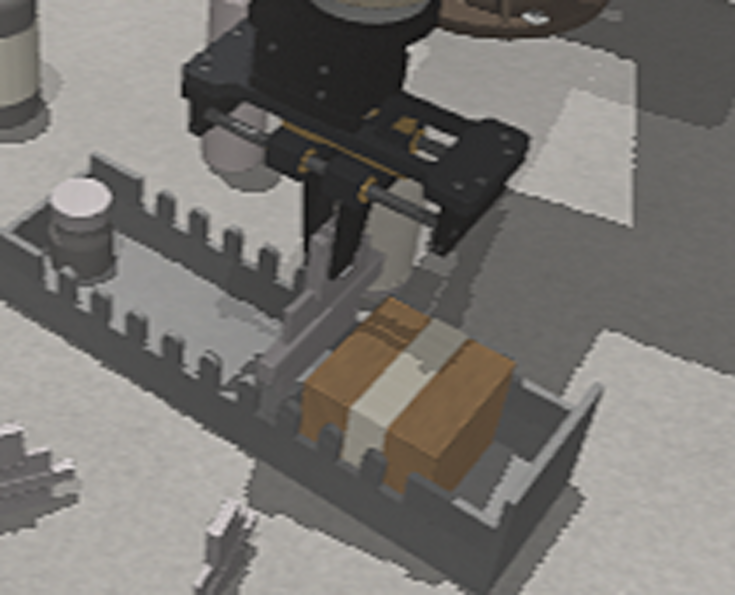

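The plate is clear of the teeth. Shifting it 60 mm toward −y, to the rack y = −20 pair.

Call:
{"method": "send_rows", "body": {
  "plan": "0 -12 0 0 5; 0 -12 0 0 5; 0 -12 0 0 5; 0 -12 0 0 5; 0 -11 0 0 5; 0 0 0 0 5; 0 0 0 0 5"
}}

```text
t: 16.85
eef_pos: [592.7, 46.9, 133.1]
tcp_rot: [-3.139, -0.025, 3.027]
ft_force: [-1.1, 0.2, -2.6]
opening: 0.128
```

```bash
python3 go.py 593.0 52.9 132 3.0286 14
```

```text
now [592.7  46.9 133.1] [-3.139 -0.025  3.027] t 16.85 F [-1.1  0.2 -2.6] op 0.128 j [-0.03  0.55  1.7  -0.    0.91 -1.49]
1
0.4 6.0 1.1 -0.001
```

Call:
{"method": "send_rows", "body": {
  "plan": "0 6 0 0 5; 0 0 0 0 5; 0 0 0 0 5"
}}

```text
t: 17.15
eef_pos: [593.6, 54.2, 133.2]
tcp_rot: [-3.14, -0.025, 3.028]
ft_force: [-1.1, -0.6, -2.7]
opening: 0.126
```

```bash
python3 go.py 593.0 52.9 110 3.0286 14
```

```text
now [593.6  54.2 133.2] [-3.14  -0.025  3.028] t 17.15 F [-1.1 -0.6 -2.7] op 0.126 j [-0.02  0.55  1.7   0.    0.92 -1.48]
2
0.2 -0.7 11.6 -0.000; 0.2 -0.7 11.6 -0.000
```

Call:
{"method": "send_rows", "body": {
  "plan": "0 -1.2 10 0 5; 0 0 0 0 5; 0 0 0 0 5"
}}

```text
t: 17.45
eef_pos: [593.0, 53.8, 122.0]
tcp_rot: [-3.14, -0.025, 3.029]
ft_force: [0.7, 0.1, -2.9]
opening: 0.122
```

```bash
python3 go.py 593.0 52.9 110 3.0286 8; python3 - <<'E'
from ov import *
from cell import eyes,env
p=eyes.read_camera("wrist");im=p["image"][100:320,200:440,::-1];cv2.imwrite("pics/w9.png",cv2.resize(im,None,fx=3,fy=2.7,interpolation=cv2.INTER_CUBIC))
p=eyes.read_camera("scene"); im=p["image"][150:300,280:480,::-1];cv2.imwrite("pics/s9.png",cv2.resize(im,None,fx=4,fy=4,interpolation=cv2.INTER_CUBIC))
E
```

```text
now [593.   53.8 122. ] [-3.14  -0.025  3.029] t 17.45 F [ 0.7  0.1 -2.9] op 0.122 j [-0.02  0.56  1.71  0.    0.89 -1.48]
2
-0.0 -0.5 6.0 0.000; -0.0 -0.5 6.0 0.000
```

View pics/s9.png

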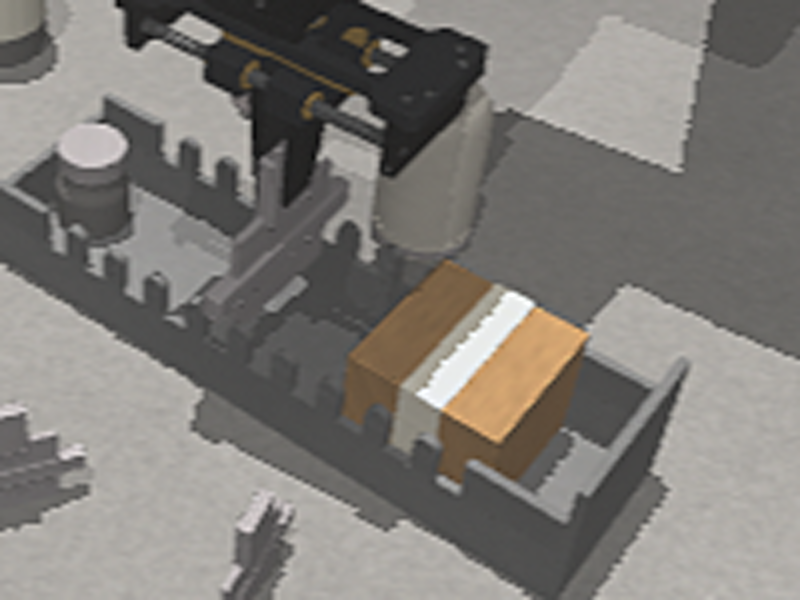

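View pics/w9.png

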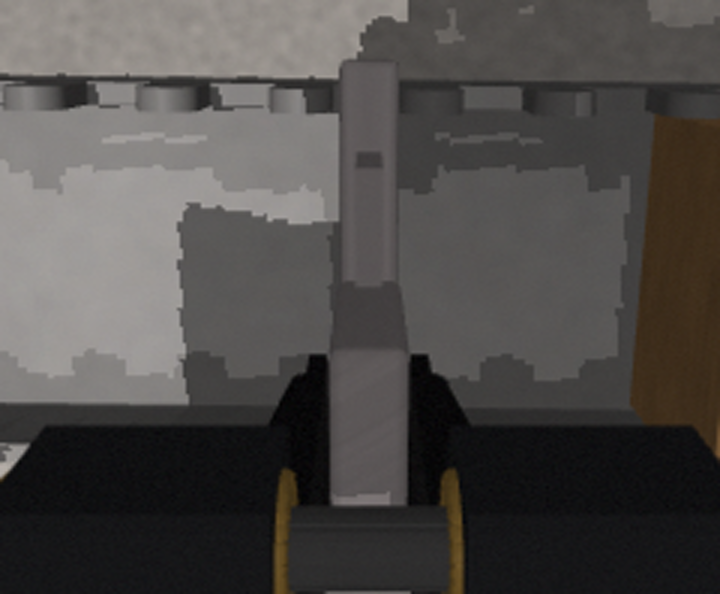

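In the wrist crop the bar (340–397) sits centred between the teeth (edges 335 and 402), so I'm lowering it.

Call:
{"method": "send_rows", "body": {
  "plan": "0 -0.5 6 0 5; 0 -0.3 6 0 5; 0 0 0 0 5"
}}

```text
t: 17.85
eef_pos: [592.6, 52.8, 109.2]
tcp_rot: [-3.14, -0.025, 3.029]
ft_force: [0.4, 0.2, -2.3]
opening: 0.124
```

```bash
python3 go.py 593.0 52.9 100 3.0286 8
```

```text
now [592.6  52.8 109.2] [-3.14  -0.025  3.029] t 17.85 F [ 0.4  0.2 -2.3] op 0.124 j [-0.02  0.58  1.72  0.    0.86 -1.48]
2
-0.2 0.1 4.6 0.000; -0.2 0.1 4.6 0.000
```

Call:
{"method": "send_rows", "body": {
  "plan": "0 0 5 0 5; 0 0 5 0 5; 0 0 0 0 5; 0 0 0 0 5"
}}

```text
t: 18.25
eef_pos: [592.3, 52.7, 98.0]
tcp_rot: [-3.14, -0.025, 3.029]
ft_force: [0.2, 0.4, -1.1]
opening: 0.125
```

Call:
{"method": "send_rows", "body": {
  "plan": "0 0 4 0 5; 0 0 0 0 5; 0 0 0 0 5"
}}

```text
t: 18.55
eef_pos: [592.3, 52.7, 93.8]
tcp_rot: [-3.14, -0.025, 3.029]
ft_force: [-0.2, -0.3, -2.7]
opening: 0.126
```

Call:
{"method": "send_rows", "body": {
  "plan": "0 0 2 0 5; 0 0 0 0 5; 0 0 0 0 5"
}}

```text
t: 18.85
eef_pos: [592.7, 52.7, 92.9]
tcp_rot: [-3.14, -0.023, 3.029]
ft_force: [-0.4, -0.6, -2.2]
opening: 0.125
```

Call:
{"method": "send_rows", "body": {
  "plan": "0 0 2 0 5; 0 0 0 0 5; 0 0 0 0 5"
}}

```text
t: 19.15
eef_pos: [593.0, 52.8, 93.0]
tcp_rot: [-3.14, -0.021, 3.029]
ft_force: [-0.4, -0.7, -2.8]
opening: 0.126
```

Call:
{"method": "send_rows", "body": {
  "plan": "0 0 3 0 5; 0 0 1 0 5; 0 0 0 0 5"
}}

```text
t: 19.45
eef_pos: [593.7, 52.7, 92.5]
tcp_rot: [-3.14, -0.018, 3.029]
ft_force: [-0.2, 0.1, -2.3]
opening: 0.128
```

Call:
{"method": "send_rows", "body": {
  "plan": "0 0 3 0 5; 0 0 1 0 5; 0 0 0 0 5"
}}

```text
t: 19.75
eef_pos: [594.4, 52.7, 92.1]
tcp_rot: [-3.14, -0.014, 3.03]
ft_force: [0.1, 1.0, -1.9]
opening: 0.122
```

Call:
{"method": "send_rows", "body": {
  "plan": "0 0 3 0 5; 0 0 1 0 5; 0 0 0 0 5"
}}

```text
t: 20.05
eef_pos: [595.1, 52.6, 91.7]
tcp_rot: [-3.14, -0.01, 3.03]
ft_force: [0.3, 0.3, -2.7]
opening: 0.129
```

```bash
python3 - <<'E'
from ov import *
from cell import eyes,env
p=eyes.read_camera("scene"); im=p["image"][150:300,280:480,::-1];cv2.imwrite("pics/s10.png",cv2.resize(im,None,fx=4,fy=4,interpolation=cv2.INTER_CUBIC))
E
```

```text
(no output)
```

View pics/s10.png

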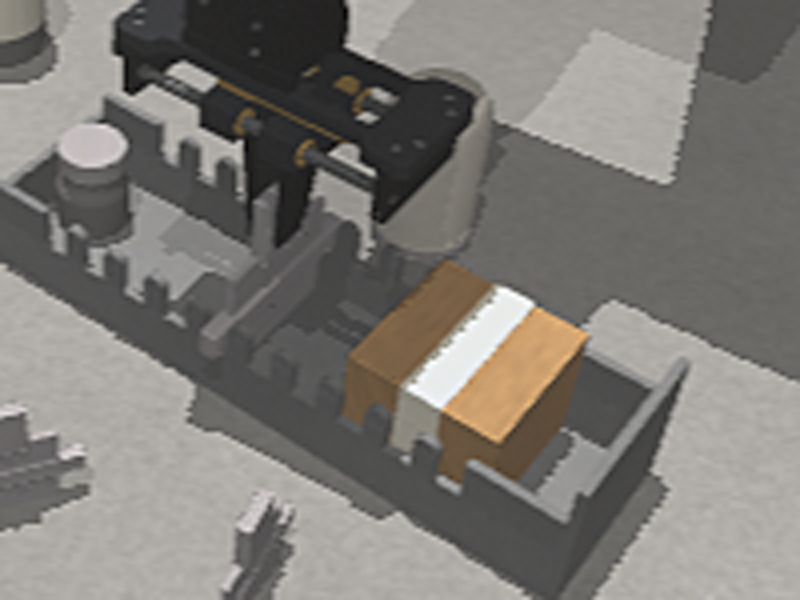

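Call:
{"method": "send_rows", "body": {
  "plan": "2 0 4 0 5; 0 0 0 0 5; 0 0 0 0 5"
}}

```text
t: 20.4
eef_pos: [596.4, 52.6, 90.9]
tcp_rot: [-3.141, -0.001, 3.03]
ft_force: [0.4, 0.4, -2.5]
opening: 0.126
```

Call:
{"method": "send_rows", "body": {
  "plan": "2 0 4 0 5; 0 0 0 0 5; 0 0 0 0 5"
}}

```text
t: 20.7
eef_pos: [597.4, 52.5, 89.5]
tcp_rot: [-3.141, 0.007, 3.03]
ft_force: [-0.4, -0.5, 3.1]
opening: 0.123
```

Call:
{"method": "send_rows", "body": {
  "plan": "0 0 0 0 25; 0 0 0 0 50; 0 0 0 0 50; 0 0 0 0 50; 0 0 0 0 50"
}}

```text
t: 21.2
eef_pos: [596.5, 52.6, 87.4]
tcp_rot: [-3.141, 0.003, 3.03]
ft_force: [-0.4, -0.6, 0.1]
opening: 0.486
```

```bash
python3 - <<'E'
from ov import *
from cell import eyes,env
s=env.state();print(s["eef_pos"],s["ft_force"])
p=eyes.read_camera("wrist");im=p["image"][100:320,200:440,::-1];cv2.imwrite("pics/w11.png",cv2.resize(im,None,fx=3,fy=2.7,interpolation=cv2.INTER_CUBIC))
p=eyes.read_camera("scene"); im=p["image"][150:300,280:480,::-1];cv2.imwrite("pics/s11.png",cv2.resize(im,None,fx=4,fy=4,interpolation=cv2.INTER_CUBIC))
E
```

```text
[596.54124877  52.63896083  87.35879584] [-0.36837649 -0.6479792   0.10873207]
```

View pics/s11.png

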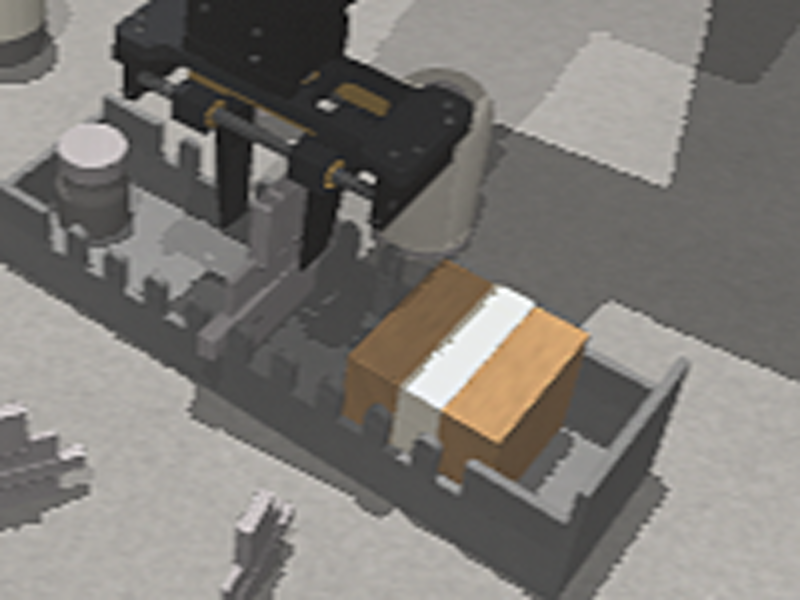

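View pics/w11.png

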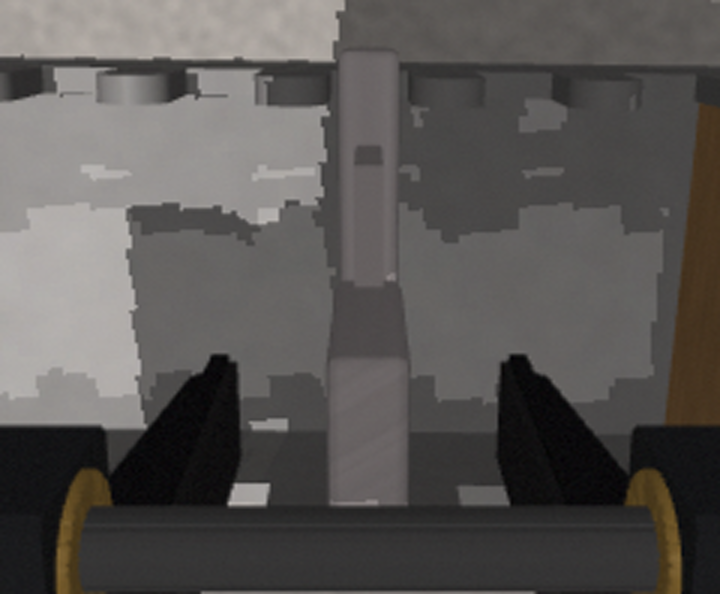

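The plate is in the notch pair and released. I'll rise and check it from above.

Call:
{"method": "send_rows", "body": {
  "plan": "0 0 -10 0 50; 0 0 -20 0 50; 0 0 -25 0 50; 0 0 -30 0 50; 0 0 -25 0 50; 0 0 0 0 50"
}}

```text
t: 21.9
eef_pos: [596.0, 52.7, 204.6]
tcp_rot: [-3.141, 0.003, 3.03]
ft_force: [0.4, 1.1, 0.3]
opening: 0.524
```

```bash
python3 - <<'E'
from ov import *
from cell import eyes,env
p=eyes.read_camera("wrist")
im=p["image"][:,:,::-1].copy()
off=np.zeros(2)
for P,c in ((box(-64,64,-26,-14,56),(0,0,255)),(box(-20,20,-26,-14,122),(0,0,255)),(box(-48,48,60.7,150.7,81),(0,255,0))): poly(im,p,w(RK,P),1,off,c)
for k in range(10):
    for sx in (-56,50): poly(im,p,w(RK,box(sx,sx+6,122-30*k,138-30*k,38)),1,off,(255,128,0))
cv2.imwrite("pics/w12.png",cv2.resize(im,None,fx=1.25,fy=1.25))
E
python3 go.py 455.5 89.8 200 1.47
```

```text
now [595.5  52.8 203. ] [-3.141e+00  1.000e-03  3.030e+00] t 21.95 F [0.  0.1 0.4] op 0.524 j [-0.02  0.46  1.64 -0.    1.03 -1.48]
11
13.0 1.9 0.3 0.142; 13.2 0.1 0.3 0.142; 13.0 -1.8 0.3 0.142; 12.7 -3.6 0.3 0.142; 12.0 -5.4 0.3 0.142; 11.1 -7.0 0.3 0.142; 10.0 -8.5 0.3 0.142; 8.7 -9.8 0.3 0.142; 7.3 -11.0 0.3 0.142; 5.6 -11.9 0.3 0.142; 3.9 -12.6 0.3 0.142
```

View pics/w12.png

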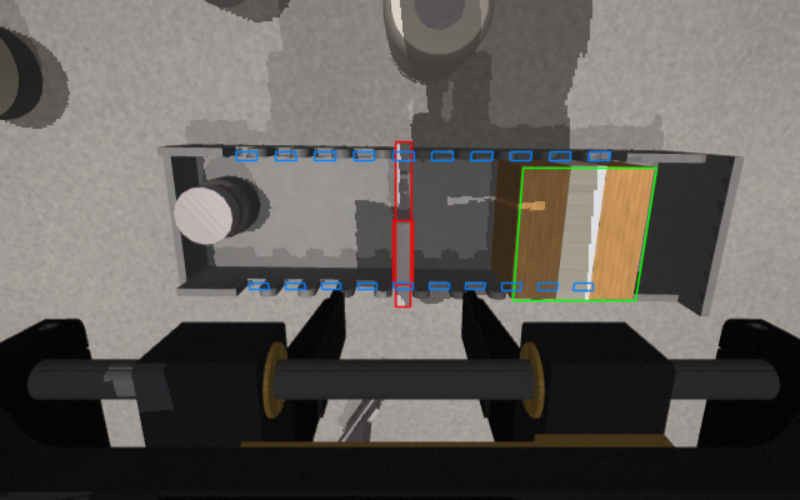

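The overlay matches: the plate is in the y = −20 pair and the carton face is where I measured it. Next, back to the filter.

Call:
{"method": "send_rows", "body": {
  "plan": "13 2 0 0.142 95; 13 0 0 0.142 95; 13 -2 0 0.142 95; 12.7 -3.6 0 0.142 95; 12 -5.4 0 0.142 95; 11 -7 0 0.142 95; 10 -8.5 0 0.142 95; 8.7 -10 0 0.142 95"
}}

```text
t: 22.75
eef_pos: [487.7, 81.3, 196.7]
tcp_rot: [-3.133, -0.001, 1.85]
ft_force: [-0.0, 0.2, -1.3]
opening: 0.996
```

```bash
python3 go.py 455.5 89.8 200 1.47
```

```text
now [487.7  81.3 196.7] [-3.133e+00 -1.000e-03  1.850e+00] t 22.75 F [-0.   0.2 -1.3] op 0.996 j [ 0.03  0.33  1.89 -0.    0.93 -0.25]
3
5.7 -9.5 -1.1 0.127; 4.4 -10.2 -1.1 0.127; 3.1 -10.7 -1.1 0.127
```

Call:
{"method": "send_rows", "body": {
  "plan": "5.7 -9.5 0 0.127 95; 4.4 -10 0 0.127 95; 3 -10.5 0 0.127 95; 0 0 0 0 95"
}}

```text
t: 23.15
eef_pos: [451.3, 90.4, 194.1]
tcp_rot: [-3.126, 0.003, 1.451]
ft_force: [-0.6, -0.4, -0.9]
opening: 1.001
```

```bash
python3 go.py 455.5 89.8 140 1.47 16;python3 - <<'E'
from ov import *
from cell import eyes,env
p=eyes.read_camera("wrist")
im=p["image"][:,:,::-1].copy()
poly(im,p,cyl(455.5,89.8,27,110),1,np.zeros(2),(0,0,255))
cv2.imwrite("pics/w13.png",im)
E
```

```text
now [451.3  90.4 194.1] [-3.126e+00  3.000e-03  1.451e+00] t 23.15 F [-0.6 -0.4 -0.9] op 1.001 j [ 0.05  0.29  1.96 -0.    0.9   0.17]
4
-0.0 1.1 13.5 -0.005; -0.0 1.1 13.5 -0.005; -0.0 1.1 13.5 -0.005; -0.0 1.1 13.5 -0.005
```

View pics/w13.png

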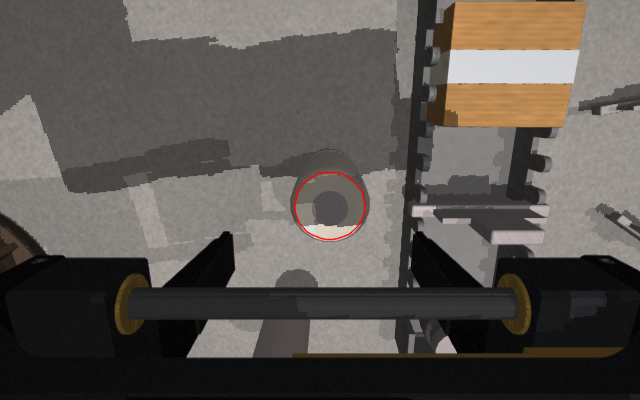

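Call:
{"method": "send_rows", "body": {
  "plan": "0 1 14 0 95; 0 1 18 0 95; 0 1 18 0 95; 0 1 18 0 95; 0 0 18 0 95; 0 0 14 0 95; 0 0 12 0 95; 0 0 0 0 95"
}}

```text
t: 24.0
eef_pos: [458.8, 88.3, 75.6]
tcp_rot: [-3.127, 0.003, 1.488]
ft_force: [0.2, -0.5, -0.0]
opening: 1.0
```

```bash
python3 go.py 455.5 89.8 70 1.458 16
```

```text
now [458.8  88.3  75.6] [-3.127e+00  3.000e-03  1.488e+00] t 24.0 F [ 0.2 -0.5 -0. ] op 1.0 j [ 0.05  0.49  2.07 -0.    0.6   0.13]
1
1.2 -3.4 5.6 0.030
```

Call:
{"method": "send_rows", "body": {
  "plan": "1 -3.4 5 0 95; 0 0 0 0 95; 0 0 0 0 95"
}}

```text
t: 24.3
eef_pos: [456.0, 89.5, 70.6]
tcp_rot: [-3.127, 0.003, 1.493]
ft_force: [-0.0, -0.8, -0.0]
opening: 1.001
```

Call:
{"method": "send_rows", "body": {
  "plan": "0 0 0 0 50; 0 0 0 0 50; 0 0 0 0 50; 0 0 0 0 50; 0 0 0 0 50; 0 0 0 0 50; 0 0 0 0 50"
}}

```text
t: 25.0
eef_pos: [456.4, 89.6, 71.9]
tcp_rot: [-3.13, 0.002, 1.494]
ft_force: [-0.4, 0.0, 0.5]
opening: 0.667
```

```bash
python3 go.py 455.5 89.8 70 1.458 16
```

```text
now [456.4  89.6  71.9] [-3.130e+00  2.000e-03  1.494e+00] t 25.0 F [-0.4  0.   0.5] op 0.667 j [ 0.05  0.49  2.08 -0.    0.58  0.13]
1
0.1 -0.9 1.9 0.036
```

Call:
{"method": "send_rows", "body": {
  "plan": "0 0 -10 0 50; 0 0 -15 0 50; 0 0 -20 0 50; 0 0 -20 0 50; 0 0 -20 0 50; 0 0 -20 0 50; 0 0 -20 0.036 50; 0 0 0 0 50"
}}

```text
t: 25.8
eef_pos: [456.2, 89.7, 203.8]
tcp_rot: [-3.125, 0.004, 1.457]
ft_force: [0.1, -0.9, -5.1]
opening: 0.668
```

```bash
python3 - <<'E'
from h import *
print(w(RK,[[0,23.3,0]]))
E
python3 go.py 597.4 95.8 210 1.458 20
```

```text
[[597.42730033  95.85139937   0.        ]]
now [456.2  89.7 203.8] [-3.125  0.004  1.457] t 25.8 F [ 0.1 -0.9 -5.1] op 0.668 j [ 0.05  0.28  1.94 -0.    0.93  0.17]
8
2.8 17.5 -0.8 -0.000; 2.8 17.5 -0.8 -0.000; 2.8 17.5 -0.8 -0.000; 2.8 17.5 -0.8 -0.000; 2.8 17.5 -0.8 -0.000; 2.8 17.5 -0.8 -0.000; 2.8 17.5 -0.8 -0.000; 2.7 17.5 -0.8 -0.000
```

Call:
{"method": "send_rows", "body": {
  "plan": "3 17.5 -1 0 50; 3 17.5 -1 0 50; 3 17.5 -1 0 50; 3 17.5 -1 0 50; 3 17.5 -1 0 50; 3 17.5 -1 0 50; 3 16 -1 0 50; 0 0 0 0 50"
}}

```text
t: 26.6
eef_pos: [578.9, 97.2, 201.3]
tcp_rot: [-3.115, 0.005, 1.465]
ft_force: [-1.4, 0.1, -5.1]
opening: 0.667
```

```bash
python3 go.py 597.4 95.8 205 1.458 20
```

```text
now [578.9  97.2 201.3] [-3.115  0.005  1.465] t 26.6 F [-1.4  0.1 -5.1] op 0.667 j [ 0.05  0.46  1.65 -0.    1.06  0.16]
1
0.6 18.6 -3.7 0.007
```

Call:
{"method": "send_rows", "body": {
  "plan": "0.5 18 0 0.007 50; 0 0 0 0 50; 0 0 0 0 50"
}}

```text
t: 26.9
eef_pos: [594.4, 95.7, 197.4]
tcp_rot: [-3.108, 0.006, 1.46]
ft_force: [-0.3, 0.3, -4.5]
opening: 0.668
```

```bash
python3 go.py 597.4 95.8 160 1.458 12;python3 - <<'E'
from ov import *
from cell import eyes,env
p=eyes.read_camera("wrist")
cv2.imwrite("pics/w14.png",p["image"][:,:,::-1])
p=eyes.read_camera("scene"); im=p["image"][100:300,260:480,::-1];cv2.imwrite("pics/s14.png",cv2.resize(im,None,fx=3,fy=3,interpolation=cv2.INTER_CUBIC))
E
```

```text
now [594.4  95.7 197.4] [-3.108  0.006  1.46 ] t 26.9 F [-0.3  0.3 -4.5] op 0.668 j [ 0.05  0.49  1.61 -0.    1.07  0.16]
4
0.1 0.7 9.4 0.001; 0.1 0.7 9.4 0.001; 0.1 0.7 9.4 0.001; 0.1 0.7 9.4 0.001
```

View pics/s14.png

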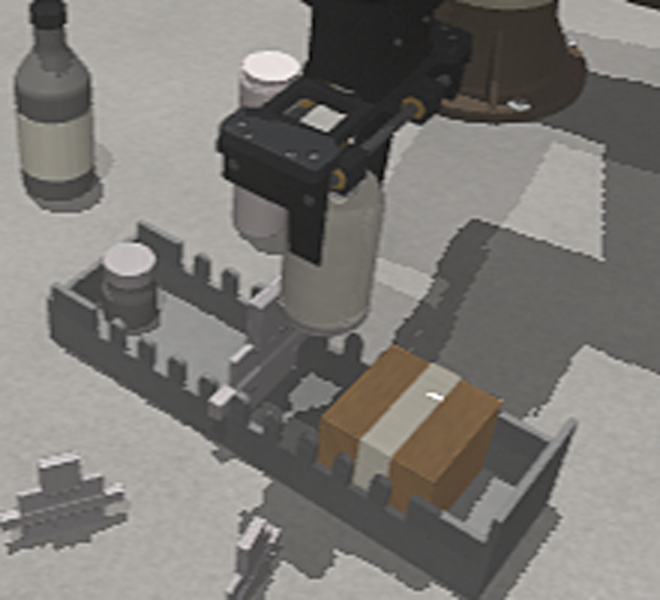

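View pics/w14.png

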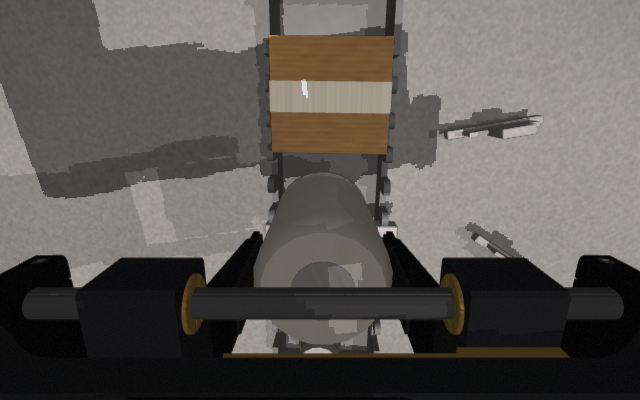

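Call:
{"method": "send_rows", "body": {
  "plan": "0 2 9 0 50; 0 1 9 0 50; 0 0 9 0 50; 0 0 0 0 50"
}}

```text
t: 27.4
eef_pos: [595.3, 95.3, 168.3]
tcp_rot: [-3.108, 0.006, 1.461]
ft_force: [-0.5, -0.5, -5.0]
opening: 0.669
```

```bash
python3 go.py 597.4 95.8 140 1.458 12
```

```text
now [595.3  95.3 168.3] [-3.108  0.006  1.461] t 27.4 F [-0.5 -0.5 -5. ] op 0.669 j [ 0.05  0.52  1.64 -0.    1.01  0.16]
3
0.2 0.7 9.4 0.001; 0.2 0.7 9.4 0.001; 0.2 0.7 9.4 0.001
```

Call:
{"method": "send_rows", "body": {
  "plan": "0.3 1 10 0 50; 0.3 1 10 0 50; 0 0 9 0 50; 0 0 0 0 50"
}}

```text
t: 27.8
eef_pos: [596.3, 95.7, 136.1]
tcp_rot: [-3.107, 0.006, 1.461]
ft_force: [-0.2, -1.4, -5.3]
opening: 0.666
```

```bash
python3 go.py 597.4 95.8 120 1.458 12;python3 - <<'E'
from ov import *
from cell import eyes,env
p=eyes.read_camera("wrist")
cv2.imwrite("pics/w15.png",p["image"][:,:,::-1])
p=eyes.read_camera("scene"); im=p["image"][120:300,280:480,::-1];cv2.imwrite("pics/s15.png",cv2.resize(im,None,fx=3.3,fy=3.3,interpolation=cv2.INTER_CUBIC))
E
```

```text
now [596.3  95.7 136.1] [-3.107  0.006  1.461] t 27.8 F [-0.2 -1.4 -5.3] op 0.666 j [ 0.05  0.56  1.67 -0.    0.95  0.16]
2
0.1 0.6 8.0 0.002; 0.1 0.6 8.0 0.002
```

View pics/s15.png

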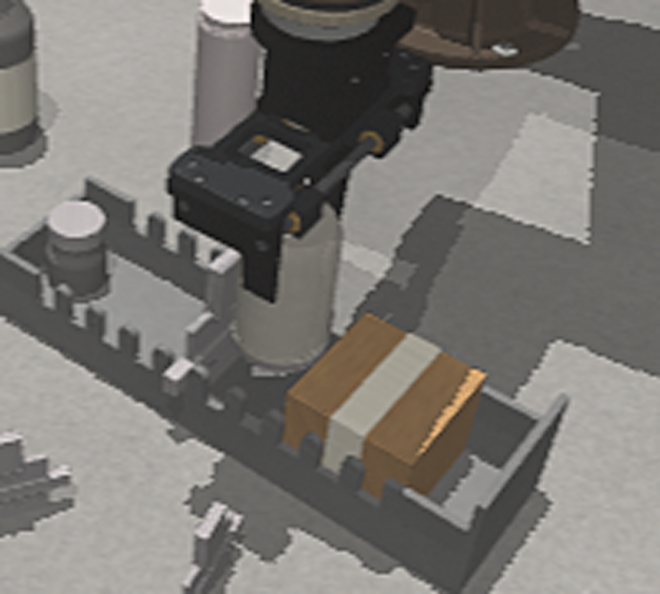

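View pics/w15.png

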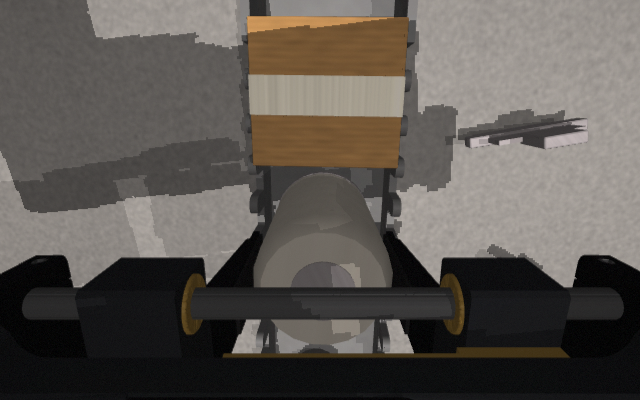

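Call:
{"method": "send_rows", "body": {
  "plan": "0.1 0.6 9 0 50; 0.1 0.6 9 0 50; 0 0 0 0 50"
}}

```text
t: 28.2
eef_pos: [598.0, 95.8, 118.7]
tcp_rot: [-3.111, 0.006, 1.461]
ft_force: [-0.7, 0.1, -4.0]
opening: 0.668
```

```bash
python3 go.py 597.4 95.8 98 1.458 12
```

```text
now [598.   95.8 118.7] [-3.111  0.006  1.461] t 28.2 F [-0.7  0.1 -4. ] op 0.668 j [ 0.05  0.58  1.68 -0.    0.91  0.16]
2
-0.0 -0.3 10.4 0.002; -0.0 -0.3 10.4 0.002
```

Call:
{"method": "send_rows", "body": {
  "plan": "0 -0.5 9 0 50; 0 -0.5 9 0 50; 0 0 0 0 50"
}}

```text
t: 28.5
eef_pos: [596.3, 95.8, 99.1]
tcp_rot: [-3.111, 0.006, 1.461]
ft_force: [0.7, -0.1, -3.8]
opening: 0.667
```

```bash
python3 go.py 597.4 95.8 86 1.458 12
```

```text
now [596.3  95.8  99.1] [-3.111  0.006  1.461] t 28.5 F [ 0.7 -0.1 -3.8] op 0.667 j [ 0.05  0.61  1.7  -0.    0.86  0.16]
2
0.0 0.6 6.5 0.002; 0.0 0.6 6.5 0.002
```

Call:
{"method": "send_rows", "body": {
  "plan": "0 0.5 7 0 50; 0 0.3 7 0 50; 0 0 0 0 50; 0 0 0 0 50"
}}

```text
t: 28.9
eef_pos: [596.7, 95.7, 83.6]
tcp_rot: [-3.111, 0.006, 1.461]
ft_force: [-0.1, -0.3, -4.4]
opening: 0.67
```

Call:
{"method": "send_rows", "body": {
  "plan": "0 0 4 0 50; 0 0 0 0 50; 0 0 0 0 50"
}}

```text
t: 29.2
eef_pos: [596.9, 95.7, 79.7]
tcp_rot: [-3.111, 0.006, 1.461]
ft_force: [0.3, -0.5, -5.1]
opening: 0.668
```

Call:
{"method": "send_rows", "body": {
  "plan": "0 0 3 0 50; 0 0 0 0 50; 0 0 0 0 50"
}}

```text
t: 29.5
eef_pos: [597.2, 95.8, 78.9]
tcp_rot: [-3.114, 0.005, 1.461]
ft_force: [0.1, 0.5, -4.5]
opening: 0.667
```

Call:
{"method": "send_rows", "body": {
  "plan": "0 0 3 0 50; 0 0 0 0 50; 0 0 0 0 50"
}}

```text
t: 29.8
eef_pos: [597.2, 96.0, 78.3]
tcp_rot: [-3.115, 0.005, 1.461]
ft_force: [0.4, -0.6, -4.5]
opening: 0.669
```

Call:
{"method": "send_rows", "body": {
  "plan": "0 0 3 0 50; 0 0 2 0 50; 0 0 0 0 50"
}}

```text
t: 30.1
eef_pos: [597.0, 96.2, 77.8]
tcp_rot: [-3.117, 0.005, 1.462]
ft_force: [0.3, 0.8, -4.7]
opening: 0.671
```

```bash
python3 - <<'E'
from ov import *
from cell import eyes,env
p=eyes.read_camera("wrist")
cv2.imwrite("pics/w16.png",p["image"][:,:,::-1])
p=eyes.read_camera("scene"); im=p["image"][150:280,290:450,::-1];cv2.imwrite("pics/s16.png",cv2.convertScaleAbs(cv2.resize(im,None,fx=4.5,fy=4.5,interpolation=cv2.INTER_CUBIC),alpha=1.6))
E
```

```text
(no output)
```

View pics/s16.png

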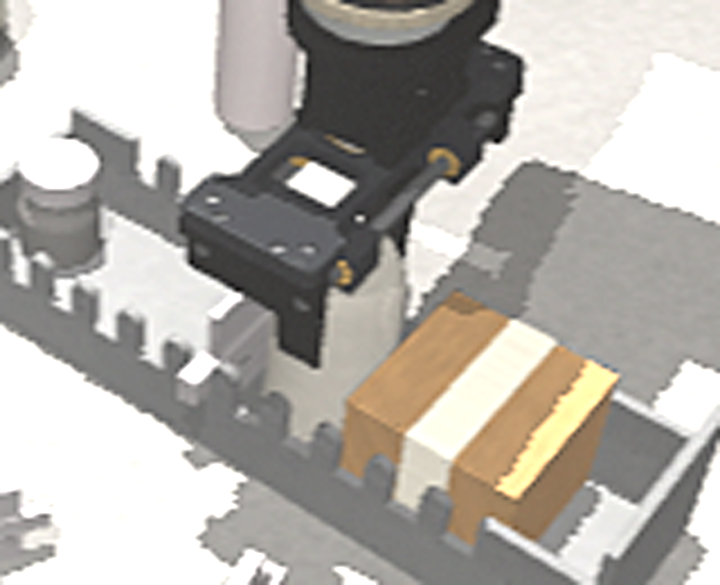

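Call:
{"method": "send_rows", "body": {
  "plan": "0 0 4 0 50; 0 0 2 0 50; 0 0 0 0 50"
}}

```text
t: 30.5
eef_pos: [596.9, 96.3, 76.0]
tcp_rot: [-3.118, 0.005, 1.462]
ft_force: [0.4, 0.3, -4.9]
opening: 0.67
```

Call:
{"method": "send_rows", "body": {
  "plan": "0 0 4 0 50; 0 0 2 0 50; 0 0 0 0 50"
}}

```text
t: 30.8
eef_pos: [597.0, 96.6, 74.5]
tcp_rot: [-3.12, 0.004, 1.462]
ft_force: [-1.1, -0.5, -4.8]
opening: 0.67
```

Call:
{"method": "send_rows", "body": {
  "plan": "0 0 0 0 70; 0 0 0 0 80; 0 0 0 0 95; 0 0 0 0 95; 0 0 0 0 95; 0 0 0 0 95"
}}

```text
t: 31.4
eef_pos: [597.6, 96.5, 72.7]
tcp_rot: [-3.12, 0.004, 1.462]
ft_force: [0.8, 1.2, -0.4]
opening: 0.995
```

```bash
python3 go.py 597 96 180 1.458 20;python3 - <<'E'
from ov import *
from cell import eyes,env
p=eyes.read_camera("wrist")
cv2.imwrite("pics/w17.png",p["image"][:,:,::-1])
E
```

```text
now [597.6  96.5  72.7] [-3.12   0.004  1.462] t 31.4 F [ 0.8  1.2 -0.4] op 0.995 j [ 0.05  0.64  1.72 -0.    0.8   0.16]
6
-0.1 -0.1 -17.9 0.001; -0.1 -0.1 -17.9 0.001; -0.1 -0.1 -17.9 0.001; -0.1 -0.1 -17.9 0.001; -0.1 -0.1 -17.9 0.001; -0.1 -0.1 -17.9 0.001
```

View pics/w17.png

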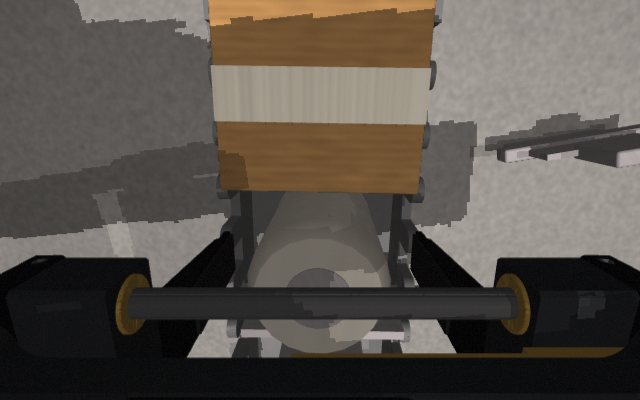

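Released, and the filter is standing. Lifting straight away.

Call:
{"method": "send_rows", "body": {
  "plan": "0 0 -10 0 95; 0 0 -18 0 95; 0 0 -20 0 95; 0 0 -25 0 95; 0 0 -30 0 95; 0 0 -30 0 95; 0 0 0 0 95"
}}

```text
t: 32.15
eef_pos: [600.5, 96.7, 214.6]
tcp_rot: [-3.121, 0.004, 1.462]
ft_force: [-0.2, -0.3, -0.4]
opening: 0.999
```

Call:
{"method": "send_rows", "body": {
  "plan": "30 0 -10 0 95; 40 0 -10 0 95; 40 0 0 0 95; 40 0 0 0 95; 40 0 0 0 95; 40 0 0 0 95; 0 0 0 0 95; 0 0 0 0 95"
}}

```text
t: 32.95
eef_pos: [625.6, 333.1, 236.0]
tcp_rot: [-3.122, 0.004, 1.459]
ft_force: [0.3, -0.4, 0.6]
opening: 1.0
```

```bash
python3 - <<'E'
from ov import *
from cell import eyes,env
s=env.state();print(s["eef_pos"],s["t"])
p=eyes.read_camera("scene"); im=p["image"][100:300,260:480,::-1];cv2.imwrite("pics/s18.png",cv2.resize(im,None,fx=3,fy=3,interpolation=cv2.INTER_CUBIC))
p=eyes.read_camera("top"); im=cv2.resize(p["image"][100:310,170:490,::-1],None,fx=2.5,fy=2.5,interpolation=cv2.INTER_CUBIC);cv2.imwrite("pics/t18.png",im)
E
```

```text
[625.58643745 333.12863448 235.99696424] 32.95
```

View pics/s18.png

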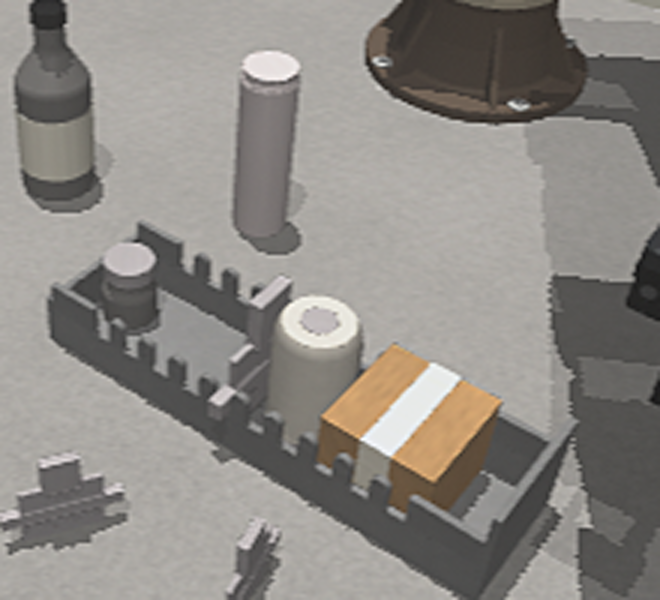

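View pics/t18.png

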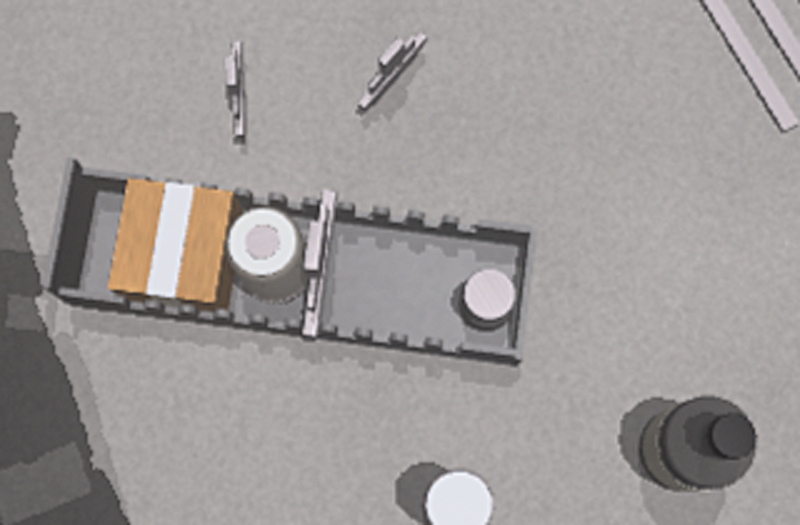

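```bash
python3 - <<'E'
from ov import *
from cell import eyes,env
p=eyes.read_camera("top")
print("filter rack",inr(ray2(p,274.8,196,116)))
x0,y0,x1,y1=240,165,340,240
im=cv2.resize(p["image"][y0:y1,x0:x1,::-1],None,fx=7,fy=7,interpolation=cv2.INTER_CUBIC)
q=dict(p)  # scaled focal
q["vertical_fov"]=np.degrees(2*np.arctan(np.tan(np.radians(p["vertical_fov"]/2))/.983))
for P,c in ((box(-64,64,-26,-14,56),(0,0,255)),(box(-20,20,-26,-14,122),(0,0,255)),(box(-48,48,60.7,150.7,81),(0,255,0)),(inr(cyl(597,96,27,116)),(255,0,0))): poly(im,q,w(RK,P),7,np.array([x0,y0]),c)
cv2.imwrite("pics/t19.png",im)
E
```

```text
filter rack [[  2.26828992  23.93656826 116.        ]]
```

View pics/t19.png

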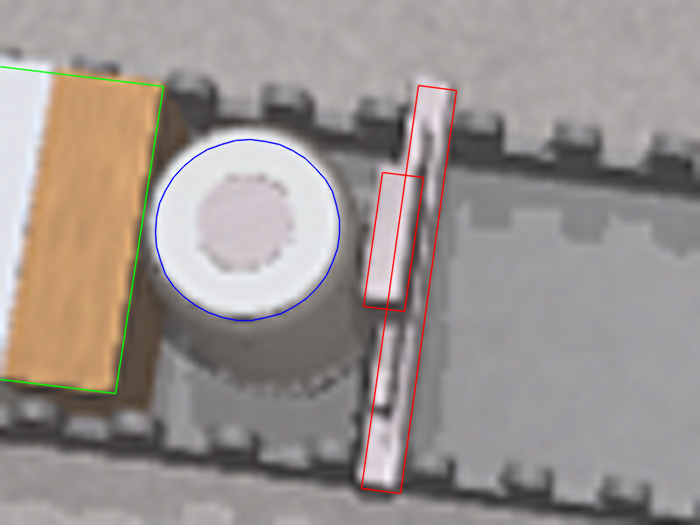

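```bash
python3 -c "
from cell import job_done
print(job_done())"
```

```text
the job is handed in; nothing more can be done
None
```

I handed the job in at about 33 s. The stop plate is in the notch pair at rack y = −20, and the filter stands upright between it and the carton. No verdict was reported.

I set the filter aside on the bench and moved the plate from y = +40. That was the first pair with room, leaving about 75 mm clear to the carton. I then put the filter back at about rack x +2, y +24, roughly 82 mm from the carton's centre. I took the plate in the rack as the stop, because it is the largest of the three look-alikes and the only one seated in the notches.

**Last checks:** the top and scene pictures showed the plate seated and square within a millimetre or two, and the filter upright. The carton, jar, bottle and spray can looked unmoved, and the gripper was well clear.

**What disagreed:**
- **Top camera scale:** distances came out about 2% short of the given sizes. I corrected for this in the fit, and the wrist camera agreed with the result.
- **Contact force:** the force reading barely changed when the filter and plate touched down. I judged contact from the arm stalling near the expected heights and from the pictures. The plate's seating height was not measured after I released it.
- **Filter in the grip:** when I set it on the bench, the arm went about 8 mm lower than expected before the force changed, so the filter probably slid in the fingers.

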